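Stage flanges in the free bays and pin them

TASK

Slide every flange on the bench (never lift one) into a free painted bay, one flange to a bay and wholly inside its outline, leaving the canister where it is parked and the other things on the bench undisturbed. Only when all the flanges are in their bays, take one locating pin from the wooden rack for each flange and stand it in the flange's centre bore, pushed fully home; pins that are not needed stay in the rack. Flanges that get knocked out of their bays must be put back.

Things in the scene. Friction and masses are not known exactly. Their poses are not given: they have to be found in the camera images.
- flange0: Aluminium flange, a flat disc 92 mm across and 28 mm thick (0.5 kg, too wide to grip) with a blind bore in the centre of its top, 22 mm across and 26 mm deep; it lies loose on the bench, and slides with about 2 to 5 N. Origin: centre of its underside; z up. Three or four flanges are present; an absent one reads None from the start.
- flange1: Aluminium flange, a flat disc 92 mm across and 28 mm thick (0.5 kg, too wide to grip) with a blind bore in the centre of its top, 22 mm across and 26 mm deep; it lies loose on the bench, and slides with about 2 to 5 N. Origin: centre of its underside; z up. Three or four flanges are present; an absent one reads None from the start.
- flange2: Aluminium flange, a flat disc 92 mm across and 28 mm thick (0.5 kg, too wide to grip) with a blind bore in the centre of its top, 22 mm across and 26 mm deep; it lies loose on the bench, and slides with about 2 to 5 N. Origin: centre of its underside; z up. Three or four flanges are present; an absent one reads None from the start.
- flange3: Aluminium flange, a flat disc 92 mm across and 28 mm thick (0.5 kg, too wide to grip) with a blind bore in the centre of its top, 22 mm across and 26 mm deep; it lies loose on the bench, and slides with about 2 to 5 N. Origin: centre of its underside; z up. Three or four flanges are present; an absent one reads None from the start.
- pin0: Steel pin, upright in the rack at the start: shank 16 mm in diameter, 24 mm long, chamfered foot; on it a dark head 30 mm in diameter, 36 mm tall, to grip by (60 mm overall, 0.15 kg). Origin: centre of the shank's foot, z towards the head. Fully home, the head's shoulder rests on the top face: origin 4 mm above the bench in a flange, 6 mm in the rack; head's top at 64 or 66 mm.
- pin1: Steel pin, upright in the rack at the start: shank 16 mm in diameter, 24 mm long, chamfered foot; on it a dark head 30 mm in diameter, 36 mm tall, to grip by (60 mm overall, 0.15 kg). Origin: centre of the shank's foot, z towards the head. Fully home, the head's shoulder rests on the top face: origin 4 mm above the bench in a flange, 6 mm in the rack; head's top at 64 or 66 mm.
- pin2: Steel pin, upright in the rack at the start: shank 16 mm in diameter, 24 mm long, chamfered foot; on it a dark head 30 mm in diameter, 36 mm tall, to grip by (60 mm overall, 0.15 kg). Origin: centre of the shank's foot, z towards the head. Fully home, the head's shoulder rests on the top face: origin 4 mm above the bench in a flange, 6 mm in the rack; head's top at 64 or 66 mm.
- pin3: Steel pin, upright in the rack at the start: shank 16 mm in diameter, 24 mm long, chamfered foot; on it a dark head 30 mm in diameter, 36 mm tall, to grip by (60 mm overall, 0.15 kg). Origin: centre of the shank's foot, z towards the head. Fully home, the head's shoulder rests on the top face: origin 4 mm above the bench in a flange, 6 mm in the rack; head's top at 64 or 66 mm.
- bay0: Painted white square outline on the bench, 112 mm inside, flush (nothing to bump over), fixed. The five bays form a row across the bench beyond the flanges. Origin: centre of the bay, on the bench. One of the five bays, a different one each time, is taken by the canister.
- bay1: Painted white square outline on the bench, 112 mm inside, flush (nothing to bump over), fixed. The five bays form a row across the bench beyond the flanges. Origin: centre of the bay, on the bench. One of the five bays, a different one each time, is taken by the canister.
- bay2: Painted white square outline on the bench, 112 mm inside, flush (nothing to bump over), fixed. The five bays form a row across the bench beyond the flanges. Origin: centre of the bay, on the bench. One of the five bays, a different one each time, is taken by the canister.
- bay3: Painted white square outline on the bench, 112 mm inside, flush (nothing to bump over), fixed. The five bays form a row across the bench beyond the flanges. Origin: centre of the bay, on the bench. One of the five bays, a different one each time, is taken by the canister.
- bay4: Painted white square outline on the bench, 112 mm inside, flush (nothing to bump over), fixed. The five bays form a row across the bench beyond the flanges. Origin: centre of the bay, on the bench. One of the five bays, a different one each time, is taken by the canister.
- rack: Light wooden rack block, 200 x 60 x 30 mm, fixed to the bench at the robot's right, four holes (19 mm across, right through) in a row along its own x axis at -75, -25, +25 and +75 mm. Origin: centre of its underside.
- rack_hole0 (a point): Centre of the mouth of a rack hole, on the rack's top face 30 mm above the bench.
- rack_hole1 (a point): Centre of the mouth of a rack hole, on the rack's top face 30 mm above the bench.
- rack_hole2 (a point): Centre of the mouth of a rack hole, on the rack's top face 30 mm above the bench.
- rack_hole3 (a point): Centre of the mouth of a rack hole, on the rack's top face 30 mm above the bench.
- canister: White plastic canister with a blue cap and a small carrying handle, 60 (x) x 80 (y) mm and 120 mm tall, 0.7 kg, parked in one of the bays; leave it alone. Origin: centre of its underside.
- hammer: Bystander: hammer lying at the robot's left, handle along its x axis; leave it alone. Origin: on the bench below the tool.
- file: Bystander: flat steel file with a wooden handle, 250 mm long, lying on the right, beyond the rack; leave it alone. Origin: on the bench below the tool.
- tin: Bystander: steel tin, 80 mm in diameter and 90 mm tall, standing beyond the bays; leave it alone. Origin: centre of its underside.
Things that resemble listed ones, but are neither listed nor needed, are in the scene too. Leave any blue look-alike of the flange2 alone.

How it is judged:
On the way, in this order (a step that is already met when the one before it is completed fails the run):
1. every flange lies inside a painted bay while all the pins are still in the rack ((horizontal distance between flange0 and bay0 below 0.014 m or horizontal distance between flange0 and bay1 below 0.014 m or horizontal distance between flange0 and bay2 below 0.014 m or horizontal distance between flange0 and bay3 below 0.014 m or horizontal distance between flange0 and bay4 below 0.014 m) and (horizontal distance between flange1 and bay0 below 0.014 m or horizontal distance between flange1 and bay1 below 0.014 m or horizontal distance between flange1 and bay2 below 0.014 m or horizontal distance between flange1 and bay3 below 0.014 m or horizontal distance between flange1 and bay4 below 0.014 m) and (horizontal distance between flange2 and bay0 below 0.014 m or horizontal distance between flange2 and bay1 below 0.014 m or horizontal distance between flange2 and bay2 below 0.014 m or horizontal distance between flange2 and bay3 below 0.014 m or horizontal distance between flange2 and bay4 below 0.014 m) and (horizontal distance between flange3 and bay0 below 0.014 m or horizontal distance between flange3 and bay1 below 0.014 m or horizontal distance between flange3 and bay2 below 0.014 m or horizontal distance between flange3 and bay3 below 0.014 m or horizontal distance between flange3 and bay4 below 0.014 m) and (horizontal distance between pin0 and rack_hole0 below 0.006 m or horizontal distance between pin0 and rack_hole1 below 0.006 m or horizontal distance between pin0 and rack_hole2 below 0.006 m or horizontal distance between pin0 and rack_hole3 below 0.006 m) and height (world z) of each of pin0, pin1, pin2, pin3 below 0.011 m and angle between each of pin0, pin1, pin2, pin3's own z axis and vertical below 0.1 rad and (horizontal distance between pin1 and rack_hole0 below 0.006 m or horizontal distance between pin1 and rack_hole1 below 0.006 m or horizontal distance between pin1 and rack_hole2 below 0.006 m or horizontal distance between pin1 and rack_hole3 below 0.006 m) and (horizontal distance between pin2 and rack_hole0 below 0.006 m or horizontal distance between pin2 and rack_hole1 below 0.006 m or horizontal distance between pin2 and rack_hole2 below 0.006 m or horizontal distance between pin2 and rack_hole3 below 0.006 m) and (horizontal distance between pin3 and rack_hole0 below 0.006 m or horizontal distance between pin3 and rack_hole1 below 0.006 m or horizontal distance between pin3 and rack_hole2 below 0.006 m or horizontal distance between pin3 and rack_hole3 below 0.006 m)), for 0.2 s.
2. every flange has a locating pin fully home in its bore (((horizontal distance between pin0 and flange0 below 0.006 m and z of pin0 in the frame of flange0 between 0 and 0.007 m and angle between pin0's own z axis and vertical below 0.08 rad) or (horizontal distance between pin1 and flange0 below 0.006 m and z of pin1 in the frame of flange0 between 0 and 0.007 m and angle between pin1's own z axis and vertical below 0.08 rad) or (horizontal distance between pin2 and flange0 below 0.006 m and z of pin2 in the frame of flange0 between 0 and 0.007 m and angle between pin2's own z axis and vertical below 0.08 rad) or (horizontal distance between pin3 and flange0 below 0.006 m and z of pin3 in the frame of flange0 between 0 and 0.007 m and angle between pin3's own z axis and vertical below 0.08 rad)) and ((horizontal distance between pin0 and flange1 below 0.006 m and z of pin0 in the frame of flange1 between 0 and 0.007 m and angle between pin0's own z axis and vertical below 0.08 rad) or (horizontal distance between pin1 and flange1 below 0.006 m and z of pin1 in the frame of flange1 between 0 and 0.007 m and angle between pin1's own z axis and vertical below 0.08 rad) or (horizontal distance between pin2 and flange1 below 0.006 m and z of pin2 in the frame of flange1 between 0 and 0.007 m and angle between pin2's own z axis and vertical below 0.08 rad) or (horizontal distance between pin3 and flange1 below 0.006 m and z of pin3 in the frame of flange1 between 0 and 0.007 m and angle between pin3's own z axis and vertical below 0.08 rad)) and ((horizontal distance between pin0 and flange2 below 0.006 m and z of pin0 in the frame of flange2 between 0 and 0.007 m and angle between pin0's own z axis and vertical below 0.08 rad) or (horizontal distance between pin1 and flange2 below 0.006 m and z of pin1 in the frame of flange2 between 0 and 0.007 m and angle between pin1's own z axis and vertical below 0.08 rad) or (horizontal distance between pin2 and flange2 below 0.006 m and z of pin2 in the frame of flange2 between 0 and 0.007 m and angle between pin2's own z axis and vertical below 0.08 rad) or (horizontal distance between pin3 and flange2 below 0.006 m and z of pin3 in the frame of flange2 between 0 and 0.007 m and angle between pin3's own z axis and vertical below 0.08 rad)) and ((horizontal distance between pin0 and flange3 below 0.006 m and z of pin0 in the frame of flange3 between 0 and 0.007 m and angle between pin0's own z axis and vertical below 0.08 rad) or (horizontal distance between pin1 and flange3 below 0.006 m and z of pin1 in the frame of flange3 between 0 and 0.007 m and angle between pin1's own z axis and vertical below 0.08 rad) or (horizontal distance between pin2 and flange3 below 0.006 m and z of pin2 in the frame of flange3 between 0 and 0.007 m and angle between pin2's own z axis and vertical below 0.08 rad) or (horizontal distance between pin3 and flange3 below 0.006 m and z of pin3 in the frame of flange3 between 0 and 0.007 m and angle between pin3's own z axis and vertical below 0.08 rad))), for 0.2 s.
At the end, for the whole second after the job is handed in: Every flange present is centred within 14 mm of the centre of a painted bay, each with an upright pin fully home in its bore (shoulder on the flange's face within 3 mm); every other pin stands fully home in a rack hole; all at rest (all of step 2 and (horizontal distance between flange0 and bay0 below 0.014 m or horizontal distance between flange0 and bay1 below 0.014 m or horizontal distance between flange0 and bay2 below 0.014 m or horizontal distance between flange0 and bay3 below 0.014 m or horizontal distance between flange0 and bay4 below 0.014 m) and (horizontal distance between flange1 and bay0 below 0.014 m or horizontal distance between flange1 and bay1 below 0.014 m or horizontal distance between flange1 and bay2 below 0.014 m or horizontal distance between flange1 and bay3 below 0.014 m or horizontal distance between flange1 and bay4 below 0.014 m) and (horizontal distance between flange2 and bay0 below 0.014 m or horizontal distance between flange2 and bay1 below 0.014 m or horizontal distance between flange2 and bay2 below 0.014 m or horizontal distance between flange2 and bay3 below 0.014 m or horizontal distance between flange2 and bay4 below 0.014 m) and (horizontal distance between flange3 and bay0 below 0.014 m or horizontal distance between flange3 and bay1 below 0.014 m or horizontal distance between flange3 and bay2 below 0.014 m or horizontal distance between flange3 and bay3 below 0.014 m or horizontal distance between flange3 and bay4 below 0.014 m) and (((horizontal distance between pin0 and rack_hole0 below 0.006 m or horizontal distance between pin0 and rack_hole1 below 0.006 m or horizontal distance between pin0 and rack_hole2 below 0.006 m or horizontal distance between pin0 and rack_hole3 below 0.006 m) and height (world z) of pin0 below 0.011 m and angle between pin0's own z axis and vertical below 0.1 rad) or (horizontal distance between pin0 and flange0 below 0.006 m and z of pin0 in the frame of flange0 between 0 and 0.007 m and angle between pin0's own z axis and vertical below 0.08 rad) or (horizontal distance between pin0 and flange1 below 0.006 m and z of pin0 in the frame of flange1 between 0 and 0.007 m and angle between pin0's own z axis and vertical below 0.08 rad) or (horizontal distance between pin0 and flange2 below 0.006 m and z of pin0 in the frame of flange2 between 0 and 0.007 m and angle between pin0's own z axis and vertical below 0.08 rad) or (horizontal distance between pin0 and flange3 below 0.006 m and z of pin0 in the frame of flange3 between 0 and 0.007 m and angle between pin0's own z axis and vertical below 0.08 rad)) and (((horizontal distance between pin1 and rack_hole0 below 0.006 m or horizontal distance between pin1 and rack_hole1 below 0.006 m or horizontal distance between pin1 and rack_hole2 below 0.006 m or horizontal distance between pin1 and rack_hole3 below 0.006 m) and height (world z) of pin1 below 0.011 m and angle between pin1's own z axis and vertical below 0.1 rad) or (horizontal distance between pin1 and flange0 below 0.006 m and z of pin1 in the frame of flange0 between 0 and 0.007 m and angle between pin1's own z axis and vertical below 0.08 rad) or (horizontal distance between pin1 and flange1 below 0.006 m and z of pin1 in the frame of flange1 between 0 and 0.007 m and angle between pin1's own z axis and vertical below 0.08 rad) or (horizontal distance between pin1 and flange2 below 0.006 m and z of pin1 in the frame of flange2 between 0 and 0.007 m and angle between pin1's own z axis and vertical below 0.08 rad) or (horizontal distance between pin1 and flange3 below 0.006 m and z of pin1 in the frame of flange3 between 0 and 0.007 m and angle between pin1's own z axis and vertical below 0.08 rad)) and (((horizontal distance between pin2 and rack_hole0 below 0.006 m or horizontal distance between pin2 and rack_hole1 below 0.006 m or horizontal distance between pin2 and rack_hole2 below 0.006 m or horizontal distance between pin2 and rack_hole3 below 0.006 m) and height (world z) of pin2 below 0.011 m and angle between pin2's own z axis and vertical below 0.1 rad) or (horizontal distance between pin2 and flange0 below 0.006 m and z of pin2 in the frame of flange0 between 0 and 0.007 m and angle between pin2's own z axis and vertical below 0.08 rad) or (horizontal distance between pin2 and flange1 below 0.006 m and z of pin2 in the frame of flange1 between 0 and 0.007 m and angle between pin2's own z axis and vertical below 0.08 rad) or (horizontal distance between pin2 and flange2 below 0.006 m and z of pin2 in the frame of flange2 between 0 and 0.007 m and angle between pin2's own z axis and vertical below 0.08 rad) or (horizontal distance between pin2 and flange3 below 0.006 m and z of pin2 in the frame of flange3 between 0 and 0.007 m and angle between pin2's own z axis and vertical below 0.08 rad)) and (((horizontal distance between pin3 and rack_hole0 below 0.006 m or horizontal distance between pin3 and rack_hole1 below 0.006 m or horizontal distance between pin3 and rack_hole2 below 0.006 m or horizontal distance between pin3 and rack_hole3 below 0.006 m) and height (world z) of pin3 below 0.011 m and angle between pin3's own z axis and vertical below 0.1 rad) or (horizontal distance between pin3 and flange0 below 0.006 m and z of pin3 in the frame of flange0 between 0 and 0.007 m and angle between pin3's own z axis and vertical below 0.08 rad) or (horizontal distance between pin3 and flange1 below 0.006 m and z of pin3 in the frame of flange1 between 0 and 0.007 m and angle between pin3's own z axis and vertical below 0.08 rad) or (horizontal distance between pin3 and flange2 below 0.006 m and z of pin3 in the frame of flange2 between 0 and 0.007 m and angle between pin3's own z axis and vertical below 0.08 rad) or (horizontal distance between pin3 and flange3 below 0.006 m and z of pin3 in the frame of flange3 between 0 and 0.007 m and angle between pin3's own z axis and vertical below 0.08 rad)) and linear speed of each of flange0, flange1, flange2, flange3, pin0, pin1, pin2, pin3 below 0.02 m/s); the robot touches nothing.
It fails at once if a flange is lifted off the bench (more than 20 mm) instead of slid (height (world z) of any of flange0, flange1, flange2, flange3 above 0.02 m).
It fails at once if the canister is moved more than 30 mm or tipped (distance of canister from where it was at the start of the episode above 0.03 m or angle between canister's own z axis and vertical above 0.4 rad).
It fails at once if the hammer, the file or the tin is moved more than 50 mm (distance of any of hammer, file, tin from where it was at the start of the episode above 0.05 m).
Of flange0, flange1, flange2, flange3 only 3 to 4 are there at a start; the rules pass over those that are not, and their reading is None.
At some moment in a run one of flange0, flange1, flange2, flange3 may be knocked a few centimetres aside while the robot is not near it.
It also fails if it takes over 210 s, if anything falls off the work surface, if the arm or the gripper's body presses on something with over 40 N, if the wrist force passes 120 N, or if a joint passes its speed limit or range.

ROBOT

A 6-joint arm with a two-finger parallel gripper is mounted at the origin on the work surface. World frame = base frame: x ahead of the robot, y to its left, z up, the work surface at z = 0. Lengths are in m, angles in rad, forces in N, time in s.
With the tool pointing down it reaches from about 0.2 to 0.875 m from the base axis. Payload 3.4 kg.
Tool frame: the origin (TCP) lies midway between the tips of the shut fingers; the grasp point (between the pads) lies 19 mm behind it (env.pinch_z is the distance from the TCP to the grasp point, in m); z points along the fingers, x is the direction in which the jaws open and shut, and the axes are right-handed (so a half turn about z gives the same grasp; the last joint's range is limited). The gripper opens to 94 mm and grips with 3 to 60 N. Pads are 16 mm wide; open, the fingers measure 119 mm over their backs; the gripper's body (75 mm by 177 mm) begins 78 mm behind the grasp point.
Start: joints at [1.177, 0.276, 1.505, -0, 1.361, -0.121], TCP at [0.155, 0.554, 0.205] pointing down, gripper open.
Joint ranges: [-2.89, 2.89], [-0.75, 2.08], [0.22, 2.7], [-1.18, 4.32], [0.11, 2.71], [-2.7, 2.7]. Speed limits (rad/s): [2.57, 2.57, 3.14, 3.14, 3.14, 3.14].

INTERFACE

Orientations are given as a 3x3 rotation matrix whose columns are the frame's x, y, z axes.
In Python, from bench import env gives the robot as it stands.
- The arm moves only by the tool arm_command, never from a script. Its argument "steps" is a list of rows, each a list of 3 entries, a list of its own where there are three numbers: the finger opening in mm, from 0 to 94, then the shift along the world's x, y, z in mm, then the turn about the world's z in degrees. A call has exactly 10 rows; each row shifts and turns the pose as measured when the row begins; what a row does not reach is not made up. A row lasts 1/12 s, in which the tool goes at most 41.7 mm and 7.16 degrees, less where a joint would pass 70% of its speed; a pose out of reach is approached as far as the arm can. A call with a gripper value outside its range is refused whole. The fingers move at their own pace and stop on an object; "force" is the grip in N (left out, the last holds). Time passes only in rows, so rows that do not move let the fingers close, or fill a call up. It gives the time, the measured TCP pose, the force and the opening at its end, in the units of the state.
- env.get_state(): the state, without advancing time (a new reading comes with each control period).
- env.read_camera(name): name is "scene" or "top"; returns the picture (420x560x3 uint8, blue, green, red); there is no depth.
- env.camera_params(name): a dict with "fx", "fy", "cx", "cy" (pixels), "origin" and "rotation" of the camera in the world. Camera axes: x right, y up, looking along -z (the intrinsics and any distortion apply to the point x, -y, -z); pixel columns grow to the right and rows downward; lengths in m; the calibration is good to about 2 mm. A picture is of the moment at which its call begins. camera_params takes no time and is no camera call.
- env.finish_job(): hands the job in, once; it reports no verdict.
Trained networks look in the newest picture that a camera, given by its name, has taken for a name from the list of things; names that differ only in an ending like _2 or _b are one class to them, and where a whole thing is asked for, a point or a joint stands for the part that bears it (a point fixed in the world has none). Each returns a list of dicts, best first, with "p" (0 to 1); they miss things now and then, are a little off and sometimes report something else, mostly with a low value. They report only what shows in the picture. A call takes as long as a camera call. They do not tell look-alikes from the thing itself.
- env.boxes_of(name, camera): "xy" ([column, row] in pixels, amid what is visible of it).
- env.mark_of(name, camera): "xy" ([column, row] in pixels: a listed point, or the origin of a listed thing).
The state is a dict: "clock": time; "qpos": joint angles; "joint_velocities": joint speeds; "joint_efforts": joint torques, N m; "tcp_pos": TCP position; "orientation": TCP orientation; "ft_force": force on the tool from outside, world axes, zero at the start; "moment": the same for the moment, N m; "width": finger opening in m.
Only numpy, scipy, OpenCV 4.12 (cv2) and the standard library are available. Lean on these libraries where they do the work, as an engineer would, in place of code of your own. Each camera call takes 0.05 s, during which the arm holds its last target.

## Working session

There is one attempt and no reset: what is moved stays moved. The work goes in short steps, Python scripts to look and compute and a tool call to move; the robot and the scene stay as the last step left them, time stands still between calls to the robot, and variables do not carry over. Pictures are saved under pics/ and viewed, and the job is handed in when it is done.

Besides the shell and the picture viewer there is one more tool, called after "Call:" in YAML: its name, and indented under it one key for each argument. arm_command: Moves the arm, as the interface text tells. Its arguments: {"type":"object","properties":{"steps":{"type":"array"},"force":{"type":"number"}},"required":["steps"]}

```bash
ls; mkdir -p pics; cat > h.py <<'E'
import numpy as np, cv2
from bench import env
def cam(n):
    p=env.camera_params(n); return p
def pix2w(n,xy,z=0.0):
    p=env.camera_params(n); R=np.array(p['rotation']); o=np.array(p['origin'])
    d=np.array([(xy[0]-p['cx'])/p['fx'],-(xy[1]-p['cy'])/p['fy'],-1.0]); d=R@d
    return o+d*(z-o[2])/d[2]
def w2pix(n,w):
    p=env.camera_params(n); R=np.array(p['rotation']); o=np.array(p['origin'])
    c=R.T@(np.array(w)-o); return np.array([p['cx']+p['fx']*c[0]/-c[2], p['cy']-p['fy']*c[1]/-c[2]])
E
python3 - <<'E'
from h import *
for n in ('top','scene'):
    im=env.read_camera(n); cv2.imwrite(f'pics/{n}0.png',im); print(n,env.camera_params(n))
s=env.get_state(); print(s)
E
```

```text
pics
top {'fx': 503.10439688251944, 'fy': 503.10439688251944, 'cx': 276.86236926125554, 'cy': 206.79222562943843, 'origin': array([0.32496857, 0.09528002, 1.40376076]), 'rotation': array([[-0.01302758,  0.99219191, -0.12403826],
       [-0.99990272, -0.01354506, -0.00332951],
       [-0.00498361,  0.12398281,  0.99227185]])}
scene {'fx': 379.773926255104, 'fy': 379.773926255104, 'cx': 279.32582874849805, 'cy': 206.46047231159474, 'origin': array([1.41411934, 0.01036456, 0.87957766]), 'rotation': array([[ 0.07808186, -0.67931951,  0.72967679],
       [ 0.99682716,  0.04185268, -0.06770502],
       [ 0.01545441,  0.73264818,  0.68043207]])}
{'clock': 0.1, 'qpos': array([ 1.17703090e+00,  2.76532973e-01,  1.50599979e+00, -9.83324878e-06,
        1.36070385e+00, -1.21013962e-01]), 'joint_velocities': array([-0.00107582,  0.00011668, -0.0017843 ,  0.00094635, -0.00015104,
        0.00139202]), 'joint_efforts': array([ 1.30383887e-03, -4.05449474e+01, -2.37781370e+01,  7.01996475e-02,
        2.97367712e-02, -6.29105762e-05]), 'tcp_pos': array([0.15471394, 0.55326445, 0.20469324]), 'orientation': array([[ 2.69379711e-01,  9.63033844e-01, -6.21852433e-04],
       [ 9.63032660e-01, -2.69380362e-01, -1.52183423e-03],
       [-1.63309270e-03, -1.88912939e-04, -9.99998649e-01]]), 'ft_force': array([-1.01583939, -0.14653004,  0.36107215]), 'moment': array([-0.00031876, -0.0595229 ,  0.04330382]), 'width': 0.09432552051322594}
```

View pics/top0.png

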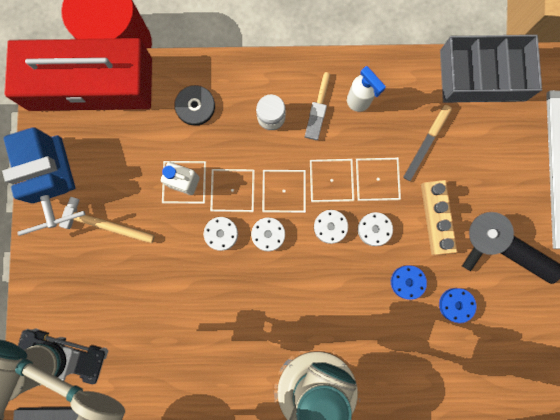

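View pics/scene0.png

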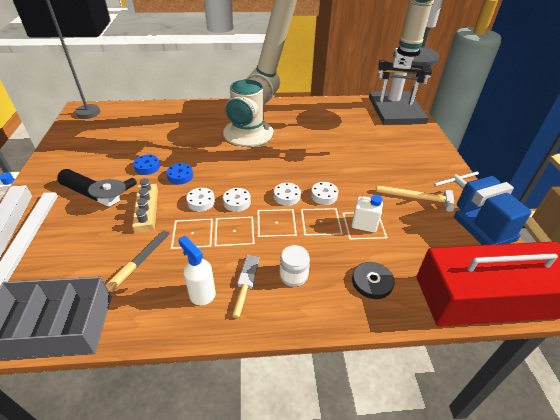

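```bash
python3 - <<'E'
from h import *
for nm,z in (('flange0',0),('bay0',0),('pin0',.006),('rack_hole0',.03),('canister',0),('tin',0),('hammer',0),('file',0)):
    print(nm)
    for d in env.mark_of(nm,'top'):
        print('  ',np.round(d['xy'],1),round(d['p'],2),np.round(pix2w('top',d['xy'],z)[:2],4))
E
```

```text
flange0
   [328. 226.] 0.92 [ 0.4444 -0.0423]
   [377.1 230.1] 0.87 [ 0.431  -0.1791]
   [269.1 234.5] 0.85 [0.4228 0.1227]
   [221.3 238.5] 0.71 [0.4134 0.2562]
   [455.  303.8] 0.71 [ 0.2258 -0.3848]
   [403.  281.4] 0.56 [ 0.2884 -0.2451]
   [434.4 191.4] 0.47 [ 0.5381 -0.3445]
bay0
pin0
   [437.8 226.7] 0.65 [ 0.4378 -0.3469]
   [439.  206.2] 0.59 [ 0.4952 -0.3533]
   [442.1 244.5] 0.46 [ 0.3882 -0.3562]
   [437.9 189.5] 0.2 [ 0.5424 -0.3527]
rack_hole0
   [439.4 223.5] 0.93 [ 0.4446 -0.3442]
   [436.2 206.4] 0.79 [ 0.4918 -0.3379]
   [445.3 245.2] 0.62 [ 0.3851 -0.3571]
   [435.7 189.1] 0.6 [ 0.5399 -0.339 ]
canister
   [182.3 184. ] 0.74 [0.5691 0.3668]
tin
   [274.1 119.8] 0.63 [0.7525 0.1046]
   [267.1 232.1] 0.23 [0.4295 0.1282]
hammer
   [108.4 222.7] 0.65 [0.4619 0.5732]
   [220.4 233.5] 0.21 [0.4274 0.2588]
file
   [425.7 138.7] 0.94 [ 0.6906 -0.3276]
   [437.9 224.5] 0.33 [ 0.4444 -0.3494]
```

```bash
python3 - <<'E'
from h import *
im=cv2.imread('pics/top0.png')
c=im[145:260,150:410]; cv2.imwrite('pics/crop0.png',cv2.resize(c,None,fx=3,fy=3,interpolation=cv2.INTER_CUBIC))
c=im[160:330,380:490]; cv2.imwrite('pics/crop1.png',cv2.resize(c,None,fx=3,fy=3,interpolation=cv2.INTER_CUBIC))
E
```

```text
(no output)
```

View pics/crop0.png

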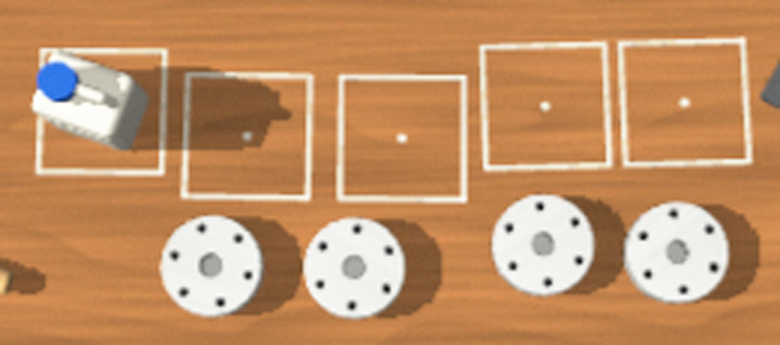

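View pics/crop1.png

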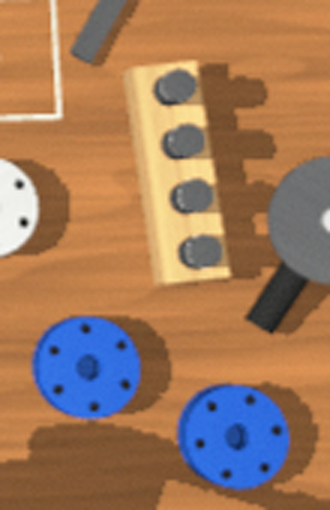

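```bash
cat >> h.py <<'E'
def flanges(im):
    hsv=cv2.cvtColor(im,cv2.COLOR_BGR2HSV)
    m=((hsv[...,1]<70)&(hsv[...,2]>130)).astype(np.uint8)
    m=cv2.morphologyEx(m,cv2.MORPH_OPEN,np.ones((5,5),np.uint8))
    out=[]
    for c in cv2.findContours(m,cv2.RETR_EXTERNAL,cv2.CHAIN_APPROX_NONE)[0]:
        (x,y),r=cv2.minEnclosingCircle(c); a=cv2.contourArea(c)
        if 13<r<21 and a>0.8*np.pi*r*r: out.append((x,y,r,*pix2w('top',(x,y),.016)[:2]))
    return out
def bays(im):
    hsv=cv2.cvtColor(im,cv2.COLOR_BGR2HSV)
    m=((hsv[...,1]<110)&(hsv[...,2]>120)).astype(np.uint8)
    cs,h=cv2.findContours(m,cv2.RETR_CCOMP,cv2.CHAIN_APPROX_NONE)
    out=[]
    for c,hh in zip(cs,h[0]):
        if hh[3]>=0:
            r=cv2.minAreaRect(c)
            if min(r[1])>35 and max(r[1])<50: out.append((*r[0],*pix2w('top',r[0],0)[:2],r[1],r[2]))
    return out
E
python3 - <<'E'
from h import *
im=cv2.imread('pics/top0.png')
for f in flanges(im): print('F',np.round(f,4))
for b in bays(im): print('B',b)
n='top'
for p in [(232.5,190.2),(283.8,191),(331.7,180.3),(378,179.1)]: print('dot',np.round(pix2w(n,p)[:2],4))
for p in [(380+176/3,160+87/3),(380+184/3,160+141/3),(380+193/3,160+195/3),(380+202/3,160+250/3)]: print('pin',p,np.round(pix2w(n,p,.060)[:2],4))
# canister outline
for p,z in [((199,178),.1),((193,195),.05),((199,178),.0),((169,172),.12)]: print('can',np.round(pix2w(n,p,z)[:2],4))
E
```

```text
F [ 3.748764e+02  2.287019e+02  1.751930e+01  4.338000e-01 -1.700000e-01]
F [ 3.306463e+02  2.262669e+02  1.705990e+01  4.422000e-01 -4.810000e-02]
B (283.5, 190.5, np.float64(0.5465382786496933), np.float64(0.08064875551312367), (39.0, 39.0), 90.0)
B (232.0, 190.0, np.float64(0.5499771536769106), np.float64(0.2260923164760032), (40.0, 40.0), 0.0)
B (183.5, 181.5, np.float64(0.5762420059826259), np.float64(0.3634642598772037), (41.0, 39.0), 0.0)
B (331.39056396484375, 179.98300170898438, np.float64(0.5747714758989262), np.float64(-0.055265749814656914), (39.96224594116211, 40.48349380493164), 87.51044464111328)
B (377.6568298339844, 178.73495483398438, np.float64(0.5765311817329031), np.float64(-0.18615556083242418), (39.935585021972656, 40.564781188964844), 87.87889862060547)
dot [0.5494 0.2247]
dot [0.5451 0.0798]
dot [ 0.5738 -0.0561]
dot [ 0.5755 -0.1871]
pin (438.6666666666667, 189.0) [ 0.5354 -0.3376]
pin (441.3333333333333, 207.0) [ 0.4863 -0.3421]
pin (444.3333333333333, 225.0) [ 0.4377 -0.3475]
pin (447.3333333333333, 243.33333333333331) [ 0.3887 -0.3529]
can [0.5671 0.3036]
can [0.5297 0.3277]
can [0.5857 0.3196]
can [0.5803 0.3785]
```

```bash
python3 - <<'E'
from h import *
im=cv2.imread('pics/top0.png')
hsv=cv2.cvtColor(im,cv2.COLOR_BGR2HSV)
m=((hsv[...,1]<70)&(hsv[...,2]>130)).astype(np.uint8)
m=cv2.morphologyEx(m,cv2.MORPH_OPEN,np.ones((5,5),np.uint8))
for c in cv2.findContours(m,cv2.RETR_EXTERNAL,cv2.CHAIN_APPROX_NONE)[0]:
    (x,y),r=cv2.minEnclosingCircle(c)
    if 10<r<60 : print(x,y,r,cv2.contourArea(c)/np.pi/r/r)
for (x,y) in [(220,240),(210,225),(268,240),(330,235),(331,226)]: print(hsv[y,x])
E
```

```text
89.0 409.5 20.35323143005371 0.2577958430629998
45.0 381.5 25.303260803222656 0.22745120502638963
314.5 389.5 39.65485763549805 0.370937995270815
5.5 266.5 14.916534423828125 0.2231715636164861
267.80303955078125 233.84848022460938 17.042850494384766 0.7835589951796744
220.0625 233.1171875 17.00061798095703 0.7780954513974214
374.87640380859375 228.70193481445312 17.519285202026367 0.8037464438357329
330.6463317871094 226.26693725585938 17.059894561767578 0.8038680743838456
46.5 213.0 13.756916999816895 0.23799308197227229
68.0 212.5 15.692455291748047 0.29923977715143263
8.5 201.0 11.280613899230957 0.2764056622882466
176.5 176.0 17.755380630493164 0.5063619816793816
25.5 168.5 24.42344856262207 0.27668455476702963
11.0 119.5 13.463011741638184 0.2388386383564971
315.0 120.0 18.35765838623047 0.32491817264170886
269.1785583496094 110.55000305175781 16.604066848754883 0.7221850518456102
357.5 93.5 16.86722755432129 0.5487843666471494
75.5 60.5 28.609539031982422 0.09216727610856533
[ 30   3 244]
[ 30   4 240]
[ 30   4 242]
[ 40   3 245]
[ 42   8 167]
```

```bash
cat >> h.py <<'E'
def flanges(im):
    hsv=cv2.cvtColor(im,cv2.COLOR_BGR2HSV)
    m=((hsv[...,1]<70)&(hsv[...,2]>130)).astype(np.uint8)
    m=cv2.morphologyEx(m,cv2.MORPH_OPEN,np.ones((5,5),np.uint8))
    out=[]
    for c in cv2.findContours(m,cv2.RETR_EXTERNAL,cv2.CHAIN_APPROX_NONE)[0]:
        h=cv2.convexHull(c); a=cv2.contourArea(h); (x,y),r=cv2.minEnclosingCircle(h)
        if 14<r<20 and a>.8*np.pi*r*r and y>150:
            M=cv2.moments(h); x,y=M['m10']/M['m00'],M['m01']/M['m00']
            out.append((x,y,r,*pix2w('top',(x,y),.020)[:2]))
    return sorted(out,key=lambda f:f[0])
E
python3 - <<'E'
from h import *
im=cv2.imread('pics/top0.png')
F=flanges(im)
B=[(0.5497,.2255),(.5457,.0803),(.5742,-.0556),(.576,-.1866)]
for f,b in zip(F,B):
    p=np.array(f[3:]); d=np.array(b)-p; n=np.linalg.norm(d); u=d/n
    print('F',np.round(f,4),'dist',n,'ang from +x',np.degrees(np.arctan2(u[1],u[0])))
    L=8+np.sqrt(46**2-33**2)
    print('   start TCP',np.round(1000*(p-u*(L+15)/1000)),'end',np.round(1000*(np.array(b)-u*L/1000)))
s=env.get_state(); print(s['orientation'][:2,0], np.degrees(np.arctan2(*s['orientation'][1::-1,0])))
E
```

```text
F [220.0824 233.108   17.0006   0.427    0.2573] dist 0.12674636389140123 ang from +x -14.537514388152152
   start TCP [374. 271.] end [511. 236.]
F [2.676544e+02 2.338756e+02 1.704290e+01 4.231000e-01 1.263000e-01] dist 0.13089199617213462 ang from +x -20.5541240357785
   start TCP [372. 146.] end [508.  94.]
F [ 3.306119e+02  2.261988e+02  1.705990e+01  4.420000e-01 -4.760000e-02] dist 0.1324402322705507 ang from +x -3.4824783046502965
   start TCP [387. -44.] end [534. -53.]
F [ 3.749917e+02  2.289237e+02  1.751930e+01  4.328000e-01 -1.695000e-01] dist 0.14418075190289317 ang from +x -6.808924146696112
   start TCP [ 378. -163.] end [ 536. -182.]
[0.26942037 0.96302267] 74.37022141827367
```

Call:
arm_command:
  steps:
    - [66,[22,-31,0],3]
    - [66,[22,-31,0],3]
    - [66,[22,-31,0],3]
    - [66,[22,-31,0],3]
    - [66,[22,-31,0],3]
    - [66,[22,-31,0],3]
    - [66,[22,-31,0],3]
    - [66,[22,-31,0],3]
    - [66,[22,-31,0],2]
    - [66,[17,-27,0],0]
  force: 40

```text
clock: 1.33
tcp_pos: [0.3729, 0.241, 0.206]
orientation: [[-0.217, 0.976, 0.001], [0.976, 0.217, 0.006], [0.006, 0.003, -1.0]]
ft_force: [1.1, 0.9, -0.1]
width: 0.066
```

Call:
arm_command:
  steps:
    - [66,[0,0,-25],0]
    - [66,[0,0,-30],0]
    - [66,[0,0,-30],0]
    - [66,[0,0,-30],0]
    - [66,[0,0,-25],0]
    - [66,[0,0,-20],0]
    - [66,[0,0,-15],0]
    - [66,[0,0,-8],0]
    - [66,[7,2,-3],0]
    - [66,[7,2,0],0]

```text
clock: 2.17
tcp_pos: [0.3887, 0.2362, 0.0159]
orientation: [[-0.203, 0.979, 0.003], [0.979, 0.203, 0.006], [0.005, 0.005, -1.0]]
ft_force: [-6.3, 0.9, 5.5]
width: 0.066
```

```bash
python3 - <<'E'
from h import *
im=env.read_camera('top'); c=im[145:265,150:410]; cv2.imwrite('pics/c2.png',cv2.resize(c,None,fx=3,fy=3,interpolation=cv2.INTER_CUBIC))
for f in flanges(im): print(np.round(f,4))
s=env.get_state(); print(s['tcp_pos'],s['ft_force'])
E
```

```text
[ 3.307599e+02  2.257771e+02  1.687500e+01  4.432000e-01 -4.800000e-02]
[ 3.753068e+02  2.283002e+02  1.746480e+01  4.345000e-01 -1.704000e-01]
[0.39055936 0.23677293 0.01615546] [-1.82527974  0.99894472 -1.8932832 ]
```

View pics/c2.png

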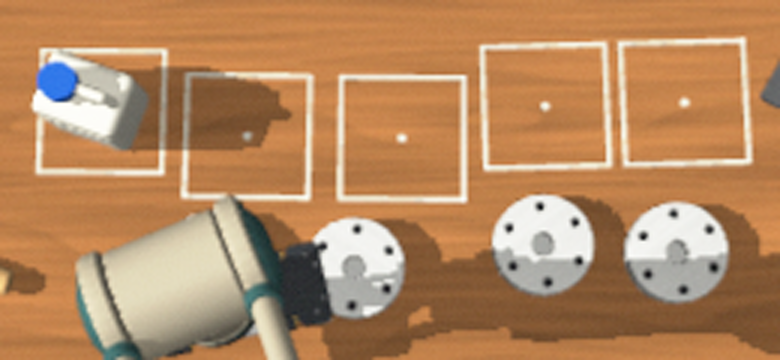

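Call:
arm_command:
  steps:
    - [66,[8,0,2],0]
    - [66,[12,0,0],0]
    - [66,[13,-2,0],0]
    - [66,[13,-2,0],0]
    - [66,[13,-2,0],0]
    - [66,[13,-3,0],0]
    - [66,[13,-3,0],0]
    - [66,[12,-3,0],0]
    - [66,[8,-2,0],0]
    - [66,[4,0,0],0]

```text
clock: 3.05
tcp_pos: [0.5138, 0.2174, 0.0192]
orientation: [[-0.201, 0.979, 0.008], [0.979, 0.201, 0.007], [0.005, 0.009, -1.0]]
ft_force: [-2.5, 0.5, -1.5]
width: 0.066
```

Call:
arm_command:
  steps:
    - [66,[-15,-3,0],0]
    - [66,[-30,-5,0],0]
    - [66,[-30,0,25],-4]
    - [66,[-30,-15,25],-6]
    - [66,[-25,-30,10],-7]
    - [66,[-15,-25,0],-7]
    - [66,[0,0,0],-3]
    - [66,[0,0,-10],0]
    - [66,[0,0,-25],0]
    - [66,[0,0,-20],0]

```text
clock: 3.88
tcp_pos: [0.3907, 0.1373, 0.036]
orientation: [[0.289, 0.955, 0.064], [0.957, -0.289, -0.0], [0.018, 0.062, -0.998]]
ft_force: [0.4, 0.8, 0.2]
width: 0.0663
```

```bash
cat > look.py <<'E'
import sys
from h import *
im=env.read_camera('top'); c=im[145:265,150:410]; cv2.imwrite(sys.argv[1],cv2.resize(c,None,fx=3,fy=3,interpolation=cv2.INTER_CUBIC))
B=np.array([(0.5497,.2255),(.5457,.0803),(.5742,-.0556),(.576,-.1866)])
for f in flanges(im):
    p=np.array(f[3:5]); i=np.argmin(np.linalg.norm(B-p,axis=1)); print(np.round(f,4),'to bay',i+1,np.round(1000*(B[i]-p),1))
s=env.get_state(); print(s['clock'],s['tcp_pos'],s['ft_force'],'jaw',np.degrees(np.arctan2(*s['orientation'][1::-1,0])),s['width'])
E
python3 look.py pics/c3.png
```

```text
[2.320212e+02 1.884594e+02 1.671350e+01 5.511000e-01 2.242000e-01] to bay 1 [-1.4  1.3]
[ 3.307225e+02  2.260970e+02  1.706890e+01  4.423000e-01 -4.790000e-02] to bay 3 [131.9  -7.7]
[ 3.751824e+02  2.284042e+02  1.747190e+01  4.343000e-01 -1.701000e-01] to bay 4 [141.7 -16.5]
3.9333 [0.3886044  0.13686222 0.03332174] [-1.71625993  0.49411429 -1.69554236] jaw 73.21919814234461 0.06582893188945531
```

View pics/c3.png

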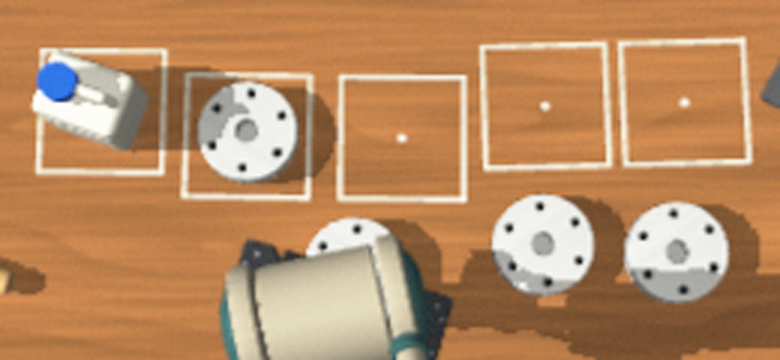

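Call:
arm_command:
  steps:
    - [66,[-20,6,0],0]
    - [66,[0,0,-8],0]
    - [66,[0,0,-6],0]
    - [66,[9,-3,0],0]
    - [66,[12,-4,0],0]
    - [66,[14,-5,0],0]
    - [66,[14,-5,0],0]
    - [66,[14,-5,0],0]
    - [66,[14,-5,0],0]
    - [66,[14,-5,0],0]

```text
clock: 4.77
tcp_pos: [0.4628, 0.1088, 0.0211]
orientation: [[0.29, 0.956, 0.048], [0.957, -0.291, 0.001], [0.014, 0.045, -0.999]]
ft_force: [-3.5, 1.7, 0.8]
width: 0.0658
```

Call:
arm_command:
  steps:
    - [66,[11,-4,0],0]
    - [66,[11,-4,0],0]
    - [66,[10,-4,0],0]
    - [66,[6,-2,0],0]
    - [66,[3,-1,0],0]
    - [66,[0,0,0],0]
    - [66,[-12,4,0],0]
    - [66,[-20,6,0],0]
    - [66,[-20,6,0],0]
    - [66,[-20,6,10],0]

```text
clock: 5.6
tcp_pos: [0.445, 0.1115, 0.0317]
orientation: [[0.295, 0.953, 0.06], [0.955, -0.296, -0.0], [0.017, 0.057, -0.998]]
ft_force: [-0.1, 0.6, 0.1]
width: 0.0659
```

```bash
python3 look.py pics/c4.png;python3 -c "
from h import *
print(env.get_state()['orientation'][:,2])"
```

```text
[ 3.308197e+02  2.261409e+02  1.691930e+01  4.422000e-01 -4.810000e-02] to bay 3 [132.   -7.5]
[ 3.758783e+02  2.285252e+02  1.712820e+01  4.339000e-01 -1.720000e-01] to bay 4 [142.1 -14.6]
5.65 [0.44056595 0.11242395 0.03326   ] [-3.29913887  1.16445505  1.12108479] jaw 72.85883625948784 0.06594484680597983
[ 5.71151402e-02  3.16146550e-04 -9.98367548e-01]
```

Call:
arm_command:
  steps:
    - [66,[-15,0,20],0]
    - [66,[-15,-10,20],2]
    - [66,[-10,-20,0],3]
    - [66,[-5,-25,0],3]
    - [66,[-5,-25,0],3]
    - [66,[-5,-25,0],3]
    - [66,[0,-25,0],0]
    - [66,[0,-18,0],0]
    - [66,[0,-6,0],0]
    - [66,[0,0,0],0]

```text
clock: 6.48
tcp_pos: [0.3886, -0.0463, 0.0814]
orientation: [[0.026, 0.995, 0.095], [1.0, -0.026, 0.006], [0.009, 0.095, -0.995]]
ft_force: [0.2, 0.8, -0.5]
width: 0.0656
```

```bash
python3 look.py pics/c5.png;python3 -c "
from h import *
print(env.get_state()['orientation'][:,2])"
```

```text
[2.320152e+02 1.884679e+02 1.680040e+01 5.511000e-01 2.242000e-01] to bay 1 [-1.4  1.3]
[2.847033e+02 1.897448e+02 1.683690e+01 5.455000e-01 7.750000e-02] to bay 2 [0.2 2.8]
6.5333 [ 0.38848724 -0.04560516  0.08136374] [0.47169057 0.46105487 0.31099012] jaw 88.57010850848795 0.06632030763801049
[ 0.09436426  0.00654901 -0.9955162 ]
```

View pics/c5.png

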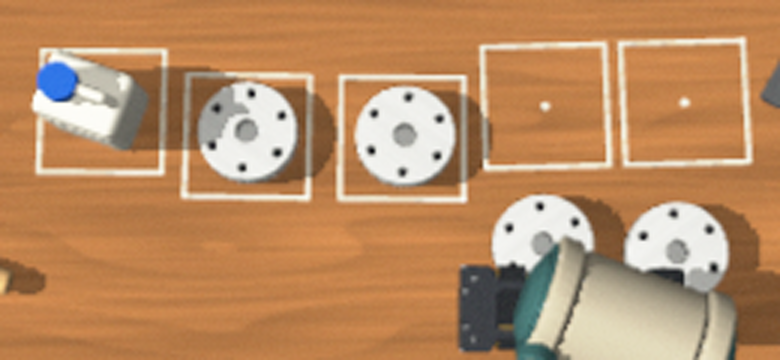

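Call:
arm_command:
  steps:
    - [66,[-4,0,-15],0]
    - [66,[0,0,-18],0]
    - [66,[0,0,-15],0]
    - [66,[0,0,-8],0]
    - [66,[0,0,-3],0]
    - [66,[6,0,0],0]
    - [66,[10,0,0],0]
    - [66,[14,0,0],0]
    - [66,[14,-1,0],0]
    - [66,[14,-1,0],0]

```text
clock: 7.37
tcp_pos: [0.4378, -0.0383, 0.0213]
orientation: [[0.014, 0.996, 0.085], [1.0, -0.015, 0.009], [0.01, 0.084, -0.996]]
ft_force: [-6.7, 0.2, 5.4]
width: 0.0662
```

Call:
arm_command:
  steps:
    - [66,[13,-3,0],0]
    - [66,[13,-3,0],0]
    - [66,[13,-3,0],0]
    - [66,[13,-3,0],0]
    - [66,[13,-3,0],0]
    - [66,[12,-2,0],0]
    - [66,[9,-1,0],0]
    - [66,[5,0,0],0]
    - [66,[2,0,0],0]
    - [66,[0,0,0],0]

```text
clock: 8.2
tcp_pos: [0.513, -0.0452, 0.0215]
orientation: [[0.001, 1.0, 0.027], [1.0, -0.002, 0.021], [0.021, 0.027, -0.999]]
ft_force: [-3.4, -1.4, 0.2]
width: 0.0663
```

Call:
arm_command:
  steps:
    - [66,[7,-4,0],0]
    - [66,[7,-4,0],0]
    - [66,[7,-3,0],0]
    - [66,[3,-1,0],0]
    - [66,[0,0,0],0]
    - [66,[-8,0,0],0]
    - [66,[-10,0,0],0]
    - [66,[-12,0,0],0]
    - [66,[-12,0,4],0]
    - [66,[-12,0,8],0]

```text
clock: 9.03
tcp_pos: [0.478, -0.0531, 0.0344]
orientation: [[0.0, 1.0, 0.024], [1.0, -0.001, 0.026], [0.026, 0.024, -0.999]]
ft_force: [0.2, 0.2, 0.2]
width: 0.0657
```

```bash
python3 look.py pics/c6.png;python3 -c "
from h import *
print(env.get_state()['orientation'][:,2])"
```

```text
[2.320480e+02 1.884717e+02 1.672040e+01 5.511000e-01 2.241000e-01] to bay 1 [-1.4  1.4]
[2.847033e+02 1.897448e+02 1.683690e+01 5.455000e-01 7.750000e-02] to bay 2 [0.2 2.8]
9.0833 [ 0.47551631 -0.05273402  0.03563957] [-1.82452315  1.69322553  1.24918488] jaw 89.97873964298687 0.0659756850903687
[ 0.02255361  0.02635167 -0.99939828]
```

Call:
arm_command:
  steps:
    - [66,[-12,0,12],0]
    - [66,[-12,0,12],0]
    - [66,[-12,-8,12],0]
    - [66,[-12,-14,6],0]
    - [66,[-12,-16,0],0]
    - [66,[-12,-16,0],0]
    - [66,[-12,-16,0],0]
    - [66,[-10,-16,0],0]
    - [66,[-6,-16,0],0]
    - [66,[-2,-14,0],0]

```text
clock: 9.92
tcp_pos: [0.3708, -0.172, 0.0852]
orientation: [[-0.003, 0.999, 0.046], [1.0, 0.002, 0.017], [0.017, 0.047, -0.999]]
ft_force: [0.8, 0.5, 0.0]
width: 0.0659
```

```bash
python3 look.py pics/c7.png;python3 -c "
from h import *
print(env.get_state()['orientation'][:,2])"
```

```text
[2.320152e+02 1.884679e+02 1.680040e+01 5.511000e-01 2.242000e-01] to bay 1 [-1.4  1.3]
[2.847033e+02 1.897448e+02 1.683690e+01 5.455000e-01 7.750000e-02] to bay 2 [0.2 2.8]
[ 3.315588e+02  1.826789e+02  1.734650e+01  5.636000e-01 -5.340000e-02] to bay 3 [10.6 -2.2]
9.9667 [ 0.37162475 -0.17457389  0.08546053] [ 1.06917767 -0.70932311  0.15300288] jaw 90.11881045173656 0.06610552365025235
[ 0.04740159  0.01428772 -0.99877372]
```

View pics/c7.png

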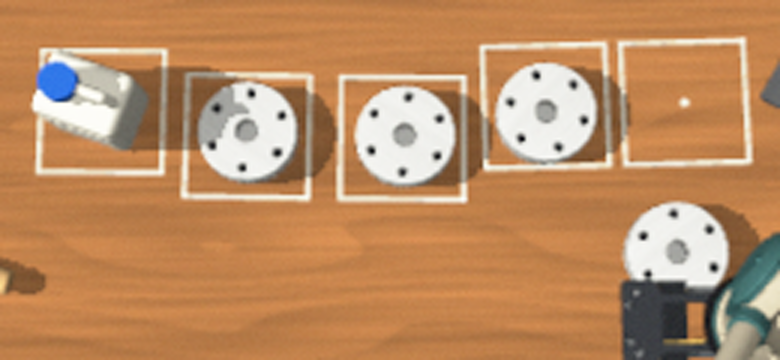

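Call:
arm_command:
  steps:
    - [66,[0,0,-15],0]
    - [66,[0,1,-17],0]
    - [66,[0,1,-17],0]
    - [66,[0,1,-9],0]
    - [66,[0,0,-5],0]
    - [66,[7,0,-2],0]
    - [66,[10,0,0],0]
    - [66,[13,-1,0],0]
    - [66,[13,-1,0],0]
    - [66,[13,-1,0],0]

```text
clock: 10.8
tcp_pos: [0.4289, -0.1741, 0.0215]
orientation: [[0.005, 0.999, 0.051], [1.0, -0.005, 0.01], [0.01, 0.051, -0.999]]
ft_force: [-3.0, 1.0, -0.3]
width: 0.0661
```

Remaining about (107, -12).

Call:
arm_command:
  steps:
    - [66,[13,-2,0],0]
    - [66,[13,-2,0],0]
    - [66,[13,-2,0],0]
    - [66,[13,-2,0],0]
    - [66,[13,-2,0],0]
    - [66,[13,-1,0],0]
    - [66,[12,-1,0],0]
    - [66,[9,0,0],0]
    - [66,[5,0,0],0]
    - [66,[2,0,0],0]

```text
clock: 11.63
tcp_pos: [0.5506, -0.1843, 0.0215]
orientation: [[-0.003, 0.999, 0.046], [1.0, 0.003, 0.009], [0.009, 0.047, -0.999]]
ft_force: [-4.6, -0.3, 0.4]
width: 0.0661
```

Call:
arm_command:
  steps:
    - [66,[-8,0,0],0]
    - [66,[-12,0,0],0]
    - [66,[-14,0,0],0]
    - [66,[-14,0,6],0]
    - [66,[-14,4,12],0]
    - [66,[-14,10,12],0]
    - [66,[-10,14,12],0]
    - [66,[-8,16,10],0]
    - [66,[-4,16,8],0]
    - [66,[0,0,0],0]

```text
clock: 12.47
tcp_pos: [0.4455, -0.1243, 0.0884]
orientation: [[0.004, 0.998, 0.064], [1.0, -0.004, 0.003], [0.004, 0.064, -0.998]]
ft_force: [-0.6, -0.7, 0.2]
width: 0.0658
```

```bash
python3 look.py pics/c8.png;python3 -c "
from h import *
print(env.get_state()['orientation'][:,2])"
```

```text
[2.320004e+02 1.884548e+02 1.680040e+01 5.511000e-01 2.242000e-01] to bay 1 [-1.4  1.3]
[2.846365e+02 1.897857e+02 1.687600e+01 5.453000e-01 7.770000e-02] to bay 2 [0.4 2.6]
[ 3.315588e+02  1.826789e+02  1.734650e+01  5.636000e-01 -5.340000e-02] to bay 3 [10.6 -2.2]
[ 3.784679e+02  1.728978e+02  1.790260e+01  5.895000e-01 -1.850000e-01] to bay 4 [-13.5  -1.6]
12.5167 [ 0.44592582 -0.12548348  0.08800482] [ 0.25851851 -0.65952587  0.13913564] jaw 89.78580738073386 0.06603520423498081
[ 0.06362765  0.00213593 -0.99797142]
```

View pics/c8.png

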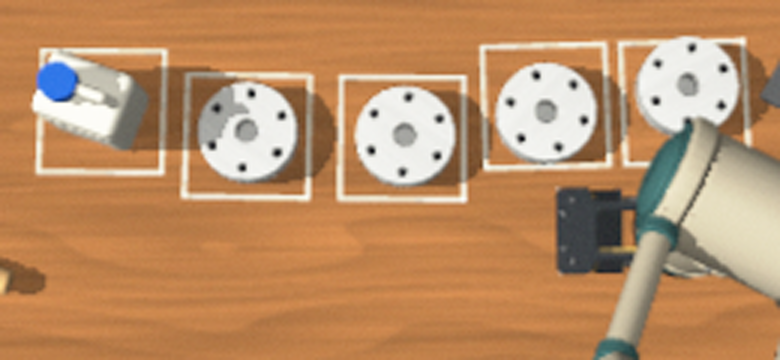

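Call:
arm_command:
  steps:
    - [66,[0,14,0],0]
    - [66,[5,16,0],0]
    - [66,[10,16,0],0]
    - [66,[12,14,-5],0]
    - [66,[10,9,-14],0]
    - [66,[6,2,-16],0]
    - [66,[2,0,-14],0]
    - [66,[0,0,-10],0]
    - [66,[0,0,-5],0]
    - [66,[0,0,0],0]

```text
clock: 13.35
tcp_pos: [0.4962, -0.0609, 0.0231]
orientation: [[0.009, 0.997, 0.08], [1.0, -0.008, -0.007], [-0.007, 0.08, -0.997]]
ft_force: [-1.0, -0.5, 0.5]
width: 0.0661
```

Call:
arm_command:
  steps:
    - [66,[7,1,0],0]
    - [66,[7,1,0],0]
    - [66,[7,1,0],0]
    - [66,[5,0,0],0]
    - [66,[3,0,0],0]
    - [66,[2,0,0],0]
    - [66,[2,0,0],0]
    - [66,[0,0,0],0]
    - [66,[0,0,0],0]
    - [66,[0,0,0],0]

```text
clock: 14.18
tcp_pos: [0.5286, -0.0579, 0.0237]
orientation: [[0.009, 0.997, 0.073], [1.0, -0.008, -0.006], [-0.006, 0.073, -0.997]]
ft_force: [-2.3, -0.3, -0.2]
width: 0.066
```

Five more mm, then back off and away.

Call:
arm_command:
  steps:
    - [66,[4,1,0],0]
    - [66,[3,1,0],0]
    - [66,[0,0,0],0]
    - [66,[-8,0,0],0]
    - [66,[-12,0,0],0]
    - [66,[-14,0,0],0]
    - [66,[-8,0,10],0]
    - [66,[-4,0,14],0]
    - [66,[0,0,16],0]
    - [66,[0,0,12],0]

```text
clock: 15.02
tcp_pos: [0.4874, -0.0567, 0.0783]
orientation: [[0.011, 0.997, 0.08], [1.0, -0.01, -0.008], [-0.007, 0.08, -0.997]]
ft_force: [0.3, -0.6, 0.8]
width: 0.0657
```

```bash
python3 look.py pics/c9.png;python3 -c "
from h import *
print(env.get_state()['orientation'][:,2])"
```

```text
[2.320480e+02 1.884717e+02 1.672040e+01 5.511000e-01 2.241000e-01] to bay 1 [-1.4  1.4]
[2.847358e+02 1.897229e+02 1.683690e+01 5.455000e-01 7.740000e-02] to bay 2 [0.2 2.9]
15.0667 [ 0.48906728 -0.05712915  0.08049746] [ 0.62441553 -0.76710807  0.80717063] jaw 89.38672169391124 0.06629123877846846
[ 0.08387503 -0.00916423 -0.99643414]
```

Call:
arm_command:
  steps:
    - [66,[12,-10,10],0]
    - [66,[16,-14,6],0]
    - [66,[17,-15,0],0]
    - [66,[17,-15,0],0]
    - [66,[17,-15,0],0]
    - [66,[17,-15,0],0]
    - [66,[17,-15,0],0]
    - [66,[17,-14,0],0]
    - [66,[14,-10,0],0]
    - [66,[8,-5,0],0]

```text
clock: 15.9
tcp_pos: [0.6462, -0.1926, 0.1059]
orientation: [[0.012, 0.995, 0.104], [1.0, -0.011, -0.016], [-0.015, 0.104, -0.994]]
ft_force: [0.6, -0.7, 0.7]
width: 0.0659
```

```bash
python3 look.py pics/c10.png;python3 -c "
from h import *
print(env.get_state()['orientation'][:,2])"
```

```text
[2.320330e+02 1.884625e+02 1.680040e+01 5.511000e-01 2.241000e-01] to bay 1 [-1.4  1.4]
[2.845674e+02 1.897187e+02 1.687600e+01 5.455000e-01 7.790000e-02] to bay 2 [0.2 2.4]
[ 3.322909e+02  1.797059e+02  1.711450e+01  5.720000e-01 -5.570000e-02] to bay 3 [2.2 0.1]
15.95 [ 0.64753549 -0.19341314  0.1059784 ] [ 3.03515734 -0.54695209  0.97218759] jaw 89.2833715168714 0.06605955356892414
[ 0.10533719 -0.01739217 -0.99428446]
```

View pics/c10.png

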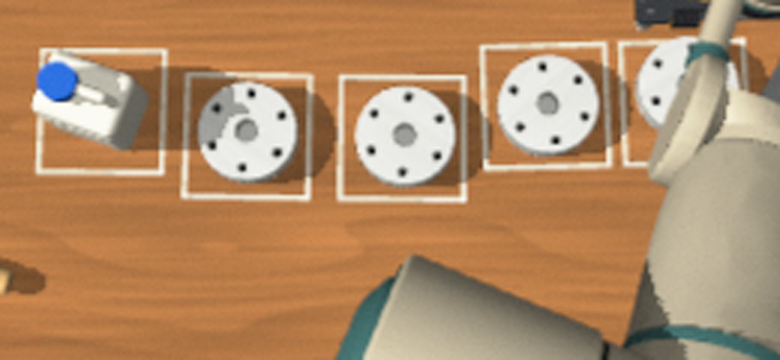

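Call:
arm_command:
  steps:
    - [66,[0,2,-12],0]
    - [66,[0,2,-15],0]
    - [66,[0,2,-15],0]
    - [66,[0,1,-15],0]
    - [66,[0,1,-13],0]
    - [66,[0,0,-9],0]
    - [66,[0,0,-5],0]
    - [66,[0,0,-1],0]
    - [66,[0,0,0],0]
    - [66,[0,0,0],0]

```text
clock: 16.78
tcp_pos: [0.644, -0.1824, 0.0211]
orientation: [[0.013, 0.994, 0.109], [1.0, -0.011, -0.018], [-0.016, 0.109, -0.994]]
ft_force: [0.1, -0.3, -0.2]
width: 0.0662
```

Call:
arm_command:
  steps:
    - [66,[-6,0,0],0]
    - [66,[-6,0,0],0]
    - [66,[-5,-1,0],0]
    - [66,[-4,-1,0],0]
    - [66,[-3,0,0],0]
    - [66,[-2,0,0],0]
    - [66,[0,0,0],0]
    - [66,[0,0,0],0]
    - [66,[0,0,0],0]
    - [66,[0,0,0],0]

```text
clock: 17.62
tcp_pos: [0.62, -0.1862, 0.0251]
orientation: [[0.015, 0.993, 0.121], [1.0, -0.012, -0.021], [-0.02, 0.121, -0.992]]
ft_force: [1.2, -0.3, -1.1]
width: 0.0658
```

Call:
arm_command:
  steps:
    - [66,[-2,0,-3],0]
    - [66,[-3,0,-1],0]
    - [66,[-1,0,0],0]
    - [66,[0,0,0],0]
    - [66,[6,0,0],0]
    - [66,[10,0,0],0]
    - [66,[8,0,8],0]
    - [66,[0,0,12],0]
    - [66,[0,0,14],0]
    - [66,[0,0,14],0]

```text
clock: 18.45
tcp_pos: [0.636, -0.1848, 0.0652]
orientation: [[0.013, 0.994, 0.106], [1.0, -0.012, -0.017], [-0.016, 0.107, -0.994]]
ft_force: [-0.0, -0.0, 0.9]
width: 0.066
```

```bash
python3 look.py pics/c11.png;python3 -c "
from h import *
print(env.get_state()['orientation'][:,2],env.get_state()['qpos'])"
```

```text
[2.320119e+02 1.884584e+02 1.680040e+01 5.511000e-01 2.242000e-01] to bay 1 [-1.4  1.3]
[2.845579e+02 1.897013e+02 1.687600e+01 5.456000e-01 7.790000e-02] to bay 2 [0.1 2.4]
[ 3.322909e+02  1.797059e+02  1.711450e+01  5.720000e-01 -5.570000e-02] to bay 3 [2.2 0.1]
18.5 [ 0.6380117  -0.18554419  0.06835057] [ 1.38558065 -0.94635618  1.76682458] jaw 89.23446748795065 0.06610667917775338
[ 0.11149615 -0.01936906 -0.99357609] [-0.40296424  0.44589458  1.60699644  0.03122883  0.97850518 -1.97741377]
```

View pics/c11.png

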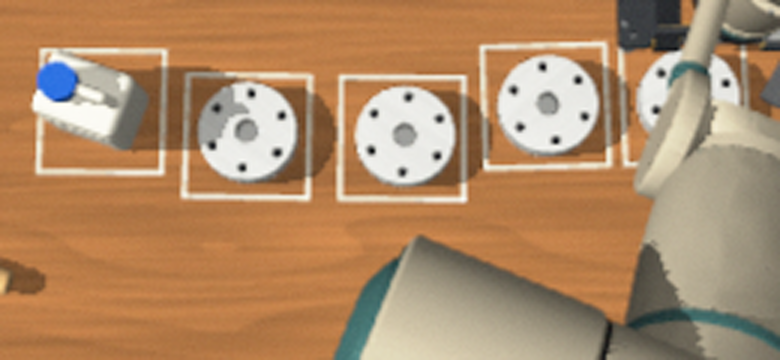

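Call:
arm_command:
  steps:
    - [66,[0,0,20],0]
    - [66,[-12,3,20],0]
    - [66,[-25,4,20],0]
    - [66,[-25,4,15],-4]
    - [66,[-28,4,5],-6]
    - [66,[-28,4,0],-7]
    - [66,[-28,4,0],-7]
    - [66,[-25,4,0],-7]
    - [66,[-20,4,0],-7]
    - [66,[-15,4,0],-7]

```text
clock: 19.33
tcp_pos: [0.4243, -0.1509, 0.1459]
orientation: [[0.73, 0.681, 0.052], [0.683, -0.725, -0.089], [-0.023, 0.101, -0.995]]
ft_force: [-1.3, 0.2, 0.1]
width: 0.0662
```

Call:
arm_command:
  steps:
    - [66,[0,0,0],-7]
    - [66,[0,0,0],-7]
    - [66,[0,0,0],-7]
    - [66,[0,0,0],-7]
    - [66,[0,0,0],-7]
    - [66,[0,0,0],-7]
    - [66,[0,0,0],-7]
    - [66,[0,0,0],-7]
    - [66,[0,0,0],-7]
    - [66,[0,0,0],-7]

```text
clock: 20.17
tcp_pos: [0.4141, -0.1477, 0.1417]
orientation: [[0.878, -0.471, -0.082], [-0.476, -0.877, -0.066], [-0.041, 0.097, -0.994]]
ft_force: [-0.5, -1.2, 0.6]
width: 0.0658
```

```bash
python3 look.py pics/c12.png;python3 -c "
from h import *
print(env.get_state()['orientation'][:,2],env.get_state()['qpos'])"
```

```text
[2.320212e+02 1.884594e+02 1.671350e+01 5.511000e-01 2.242000e-01] to bay 1 [-1.4  1.3]
[2.846790e+02 1.897607e+02 1.683690e+01 5.454000e-01 7.750000e-02] to bay 2 [0.3 2.8]
[ 3.322811e+02  1.797085e+02  1.710020e+01  5.720000e-01 -5.560000e-02] to bay 3 [2.2 0. ]
20.2167 [ 0.4146963  -0.14809489  0.14160392] [ 0.98838421 -0.08278763 -0.25429021] jaw -28.709744284750336 0.0659412290540113
[-0.08175964 -0.065739   -0.99448165] [-0.41799876  0.15826725  1.83805878 -0.10042342  1.19525709  0.1203176 ]
```

View pics/c12.png

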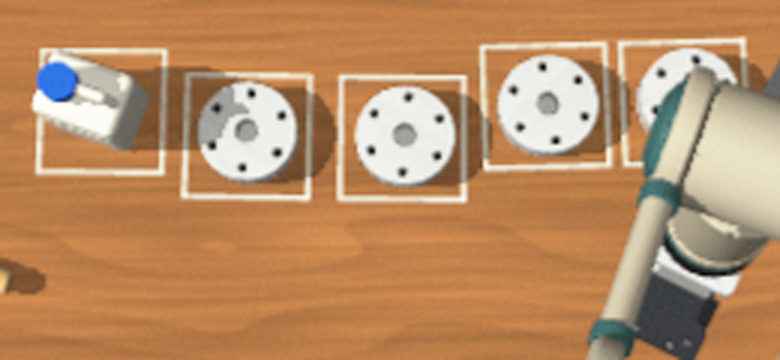

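Call:
arm_command:
  steps:
    - [66,[0,8,0],-7]
    - [66,[0,8,0],-7]
    - [66,[0,8,0],-7]
    - [66,[0,8,0],-7]
    - [66,[0,8,0],-7]
    - [66,[0,8,0],-7]
    - [66,[0,8,0],-7]
    - [66,[0,8,0],-7]
    - [66,[0,5,0],-6]
    - [66,[0,0,0],0]

```text
clock: 21.05
tcp_pos: [0.412, -0.0766, 0.1377]
orientation: [[-0.029, -0.994, -0.108], [-0.998, 0.023, 0.051], [-0.048, 0.109, -0.993]]
ft_force: [0.1, -1.0, 0.4]
width: 0.0657
```

```bash
python3 look.py pics/c13.png;python3 -c "
from h import *
print(env.get_state()['orientation'][:,2],env.get_state()['qpos'])"
```

```text
[2.320152e+02 1.884679e+02 1.680040e+01 5.511000e-01 2.242000e-01] to bay 1 [-1.4  1.3]
[2.846365e+02 1.897857e+02 1.687600e+01 5.453000e-01 7.770000e-02] to bay 2 [0.4 2.6]
[ 3.322811e+02  1.797085e+02  1.710020e+01  5.720000e-01 -5.560000e-02] to bay 3 [2.2 0. ]
21.1 [ 0.41210562 -0.07686094  0.13769951] [ 0.53336914 -0.4855905  -0.21935984] jaw -91.46004505377145 0.06590233129644535
[-0.10788066  0.05007744 -0.99290181] [-0.35917129  0.16435281  1.8429024   0.00943385  1.25323402  1.2310223 ]
```

View pics/c13.png

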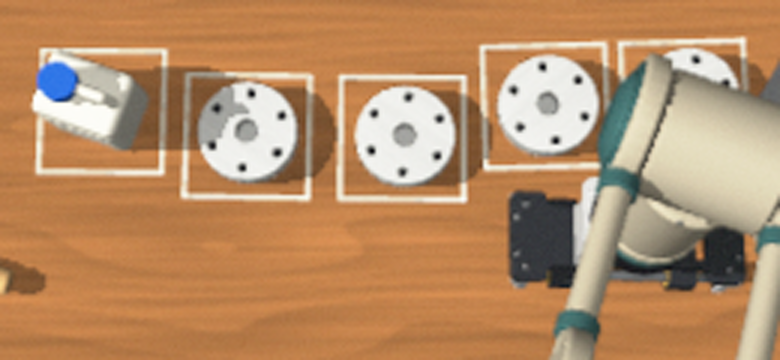

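```bash
python3 - <<'E'
from h import *
im=env.read_camera('scene'); c=im[160:260,120:400]; cv2.imwrite('pics/s1.png',cv2.resize(c,None,fx=2.8,fy=2.8,interpolation=cv2.INTER_CUBIC))
for d in env.mark_of('flange0','scene'): print(np.round(d['xy'],1),round(d['p'],2),np.round(pix2w('scene',d['xy'],0)[:2],4))
hsv=cv2.cvtColor(im,cv2.COLOR_BGR2HSV)
for b in [(0.5497,.2255),(.5457,.0803),(.5742,-.0556),(.576,-.1866)]: print(w2pix('scene',(*b,0)),w2pix('scene',(*b,.028)))
E
```

```text
[321.4 221.2] 0.96 [0.5501 0.2299]
[179.9 175.4] 0.96 [ 0.2795 -0.257 ]
[147.9 167.7] 0.94 [ 0.225  -0.3826]
[276.4 224.8] 0.74 [0.5572 0.0816]
[192.8 231.2] 0.64 [ 0.5688 -0.1845]
[231.4 231.9] 0.61 [ 0.5796 -0.0629]
[320.04617192 221.17750357] [320.81379193 215.04537151]
[275.73728364 222.2913128 ] [275.81608522 216.14180141]
[233.72038387 230.56675374] [233.12725705 224.39467898]
[191.9363278  232.89983808] [190.66209388 226.71214023]
```

View pics/s1.png

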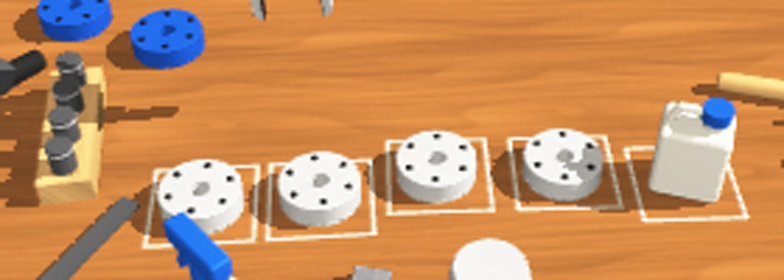

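```bash
python3 - <<'E'
from h import *
for p in [(71,60),(68,90),(65,116),(62,149)]:
    q=((p[0]+.5)/2.8-.5+120,(p[1]+.5)/2.8-.5+160); print(np.round(pix2w('scene',q,.066)[:2],4))
print('f3',pix2w('scene',(191.2,227.0),.028))
im=cv2.imread('pics/top0.png')
a=cv2.resize(im[175:260,410:470],None,fx=7,fy=7,interpolation=cv2.INTER_CUBIC); 
b=cv2.imread('pics/scene0.png')[170:245,125:165]; b=cv2.resize(b,None,fx=7,fy=7,interpolation=cv2.INTER_CUBIC)
h=max(a.shape[0],b.shape[0]); o=np.zeros((h,a.shape[1]+b.shape[1],3),np.uint8); o[:a.shape[0],:a.shape[1]]=a; o[:b.shape[0],a.shape[1]:]=b; cv2.imwrite('pics/rk.png',o)
E
```

```text
[ 0.389  -0.3498]
[ 0.4447 -0.3434]
[ 0.4902 -0.3386]
[ 0.5446 -0.332 ]
f3 [ 0.57735392 -0.18483063  0.028     ]
```

View pics/rk.png

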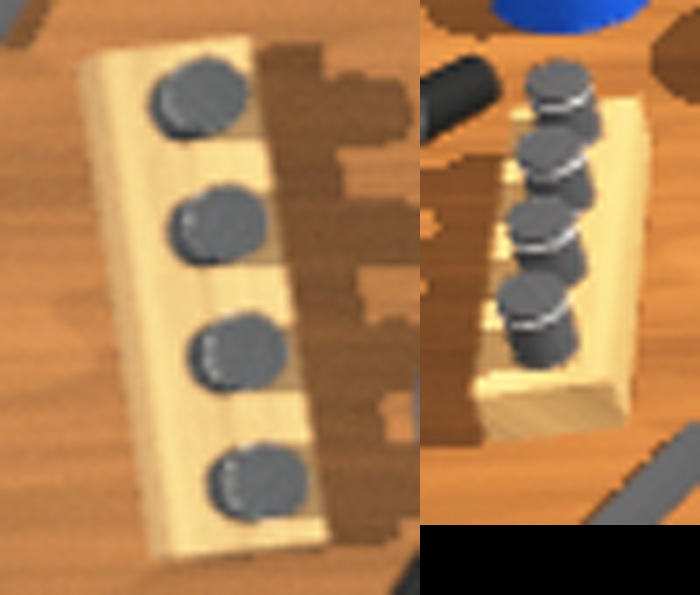

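```bash
python3 - <<'E'
from h import *
T=[pix2w('top',(410+(x+.5)/7-.5,175+(y+.5)/7-.5),.066)[:2] for x,y in [(209,95),(229,220),(249,348),(268,478)]]
S=[pix2w('scene',(125+(x-420+.5)/7-.5,170+(y+.5)/7-.5),.066)[:2] for x,y in [(533,298),(543,222),(550,150),(561,83)]]
print(np.round(T,4));print(np.round(S,4))
M=(np.array(T)+S)/2
# fit line with 50mm spacing
k=np.array([75,25,-25,-75])/1000.; c=M.mean(0); d=(k[:,None]*(M-c)).sum(0); d/=np.linalg.norm(d); print(np.round(c+k[:,None]*d,4),d,np.degrees(np.arctan2(d[1],d[0])))
E
```

```text
[[ 0.5367 -0.3378]
 [ 0.4883 -0.3429]
 [ 0.4391 -0.3478]
 [ 0.3896 -0.3523]]
[[ 0.541  -0.336 ]
 [ 0.4909 -0.3408]
 [ 0.4404 -0.3468]
 [ 0.3906 -0.3506]]
[[ 0.5392 -0.337 ]
 [ 0.4895 -0.3419]
 [ 0.4397 -0.3468]
 [ 0.39   -0.3518]] [0.99513941 0.0984762 ] 5.65143013394204
```

Call:
arm_command:
  steps:
    - [56,[-2,-15,0],1]
    - [56,[-3,-30,0],1]
    - [56,[-3,-32,0],1]
    - [56,[-3,-34,0],1]
    - [56,[-3,-34,0],1]
    - [56,[-3,-34,0],1]
    - [56,[-3,-34,0],1]
    - [56,[-3,-32,0],0]
    - [56,[-1,-20,0],0]
    - [56,[0,-8,0],0]

```text
clock: 22.03
tcp_pos: [0.3851, -0.3635, 0.1375]
orientation: [[0.137, -0.984, -0.115], [-0.989, -0.142, 0.031], [-0.047, 0.109, -0.993]]
ft_force: [0.2, 0.2, 0.2]
width: 0.0559
```

```bash
cat > st.py <<'E'
from h import *
s=env.get_state(); z=s['orientation'][:,2]; t=s['tcp_pos']; g=t-z*.019
print(round(s['clock'],2),'tcp',np.round(t*1000,1),'grasp',np.round(g*1000,1),'zax',np.round(z,3),'jaw',round(np.degrees(np.arctan2(*s['orientation'][1::-1,0])),1),'w',round(s['width']*1000,1),'F',np.round(s['ft_force'],1))
E
python3 look.py pics/c14.png; python3 st.py
```

```text
[2.320212e+02 1.884594e+02 1.671350e+01 5.511000e-01 2.242000e-01] to bay 1 [-1.4  1.3]
[2.845715e+02 1.897278e+02 1.687600e+01 5.455000e-01 7.780000e-02] to bay 2 [0.2 2.5]
[ 3.322811e+02  1.797085e+02  1.710020e+01  5.720000e-01 -5.560000e-02] to bay 3 [2.2 0. ]
[ 3.791724e+02  1.773875e+02  1.742230e+01  5.767000e-01 -1.865000e-01] to bay 4 [-0.7 -0.1]
22.0833 [ 0.38534324 -0.36418576  0.13741171] [ 0.60729293 -1.89276519  0.08280663] jaw -82.13214093677115 0.05603568945378377
22.08 tcp [ 385.3 -364.2  137.4] grasp [ 387.5 -364.8  156.3] zax [-0.115  0.031 -0.993] jaw -82.1 w 56.0 F [ 0.6 -1.9  0.1]
```

View pics/c14.png

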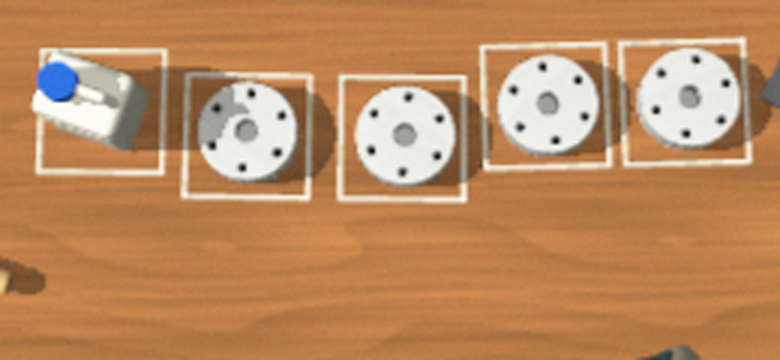

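Call:
arm_command:
  steps:
    - [56,[1,7,0],0]
    - [56,[1,6,0],0]
    - [56,[0,0,-15],0]
    - [56,[0,0,-20],0]
    - [56,[0,0,-20],0]
    - [56,[0,0,-18],0]
    - [56,[0,0,-12],0]
    - [56,[0,0,-6],0]
    - [56,[0,0,-2],0]
    - [56,[0,0,0],0]

```text
clock: 22.92
tcp_pos: [0.3918, -0.3368, 0.0456]
orientation: [[0.158, -0.981, -0.109], [-0.987, -0.161, 0.024], [-0.042, 0.104, -0.994]]
ft_force: [-0.5, -1.9, -0.0]
width: 0.0562
```

```bash
python3 st.py; python3 - <<'E'
from h import *
a=env.read_camera('top')[165:265,400:500]; b=env.read_camera('scene')[150:250,110:210]
o=np.hstack([cv2.resize(x,None,fx=4,fy=4,interpolation=cv2.INTER_CUBIC) for x in (a,b)]); cv2.imwrite('pics/g1.png',o)
E
```

```text
22.92 tcp [ 391.8 -336.8   45.6] grasp [ 393.8 -337.2   64.5] zax [-0.109  0.024 -0.994] jaw -80.9 w 56.2 F [-0.5 -1.9 -0. ]
```

View pics/g1.png

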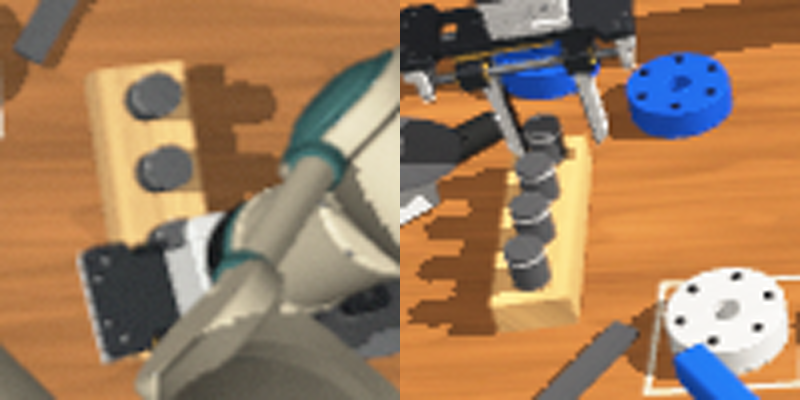

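Call:
arm_command:
  steps:
    - [66,[0,-4,0],0]
    - [66,[0,-4,0],0]
    - [66,[-1,-3,0],0]
    - [66,[-1,-2,0],0]
    - [66,[-1,-1,0],0]
    - [66,[0,0,-3],0]
    - [66,[0,0,-3],0]
    - [66,[0,0,-2],0]
    - [66,[0,0,0],0]
    - [66,[0,0,0],0]

```text
clock: 23.85
tcp_pos: [0.3866, -0.3477, 0.0374]
orientation: [[0.153, -0.982, -0.111], [-0.987, -0.158, 0.034], [-0.051, 0.105, -0.993]]
ft_force: [-0.5, -0.9, -0.2]
width: 0.0658
```

```bash
python3 st.py
```

```text
23.85 tcp [ 386.6 -347.7   37.4] grasp [ 388.7 -348.3   56.3] zax [-0.111  0.034 -0.993] jaw -81.2 w 65.8 F [-0.5 -0.9 -0.2]
```

Call:
arm_command:
  steps:
    - [66,[1,-3,0],0]
    - [60,[0,0,0],0]
    - [10,[0,0,0],0]
    - [10,[0,0,0],0]
    - [10,[0,0,0],0]
    - [10,[0,0,0],0]
    - [10,[0,0,0],0]
    - [10,[0,0,0],0]
    - [10,[0,0,0],0]
    - [10,[0,0,0],0]
  force: 25

```text
clock: 24.68
tcp_pos: [0.388, -0.3511, 0.0376]
orientation: [[0.154, -0.982, -0.111], [-0.987, -0.159, 0.034], [-0.051, 0.104, -0.993]]
ft_force: [-0.6, 0.1, -0.6]
width: 0.0301
```

```bash
python3 st.py
```

```text
24.68 tcp [ 388.  -351.1   37.6] grasp [ 390.1 -351.7   56.4] zax [-0.111  0.034 -0.993] jaw -81.1 w 30.1 F [-0.6  0.1 -0.6]
```

Call:
arm_command:
  steps:
    - [10,[0,0,4],0]
    - [10,[0,0,7],0]
    - [10,[0,0,9],0]
    - [10,[0,0,10],0]
    - [10,[0,0,10],0]
    - [10,[0,0,10],0]
    - [10,[0,0,8],0]
    - [10,[0,0,4],0]
    - [10,[0,0,1],0]
    - [10,[0,0,0],0]

```text
clock: 25.52
tcp_pos: [0.3879, -0.35, 0.1087]
orientation: [[0.154, -0.982, -0.11], [-0.987, -0.158, 0.034], [-0.051, 0.103, -0.993]]
ft_force: [0.8, -0.5, -2.3]
width: 0.03
```

```bash
python3 st.py
```

```text
25.52 tcp [ 387.9 -350.   108.7] grasp [ 390.  -350.7  127.5] zax [-0.11   0.034 -0.993] jaw -81.1 w 30.0 F [ 0.8 -0.5 -2.3]
```

Call:
arm_command:
  steps:
    - [10,[2,10,0],0]
    - [10,[5,20,0],0]
    - [10,[8,30,0],0]
    - [10,[9,34,0],0]
    - [10,[9,34,0],0]
    - [10,[9,34,0],0]
    - [10,[9,34,0],0]
    - [10,[9,34,0],0]
    - [10,[9,34,0],0]
    - [10,[9,34,0],0]

```text
clock: 26.35
tcp_pos: [0.4617, -0.0387, 0.1042]
orientation: [[0.14, -0.983, -0.118], [-0.989, -0.146, 0.04], [-0.056, 0.111, -0.992]]
ft_force: [0.5, -0.5, -1.9]
width: 0.0298
```

```bash
python3 st.py; python3 look.py pics/c15.png
```

```text
26.35 tcp [461.7 -38.7 104.2] grasp [463.9 -39.4 123. ] zax [-0.118  0.04  -0.992] jaw -81.9 w 29.8 F [ 0.5 -0.5 -1.9]
[2.320480e+02 1.884717e+02 1.672040e+01 5.511000e-01 2.241000e-01] to bay 1 [-1.4  1.4]
[2.847148e+02 1.897765e+02 1.683690e+01 5.454000e-01 7.740000e-02] to bay 2 [0.3 2.9]
26.4 [ 0.46266289 -0.03179954  0.10417272] [ 0.17529484  4.73145276 -2.24004254] jaw -81.79171116030908 0.02974914654019672
```

Call:
arm_command:
  steps:
    - [10,[6,18,0],0]
    - [10,[9,28,0],0]
    - [10,[10,32,0],0]
    - [10,[11,32,0],0]
    - [10,[11,32,0],0]
    - [10,[11,32,0],0]
    - [10,[10,28,0],0]
    - [10,[8,18,0],0]
    - [10,[4,9,0],0]
    - [10,[1,2,0],0]

```text
clock: 27.23
tcp_pos: [0.5359, 0.2187, 0.0985]
orientation: [[0.151, -0.979, -0.134], [-0.986, -0.158, 0.046], [-0.066, 0.125, -0.99]]
ft_force: [0.2, -0.8, -1.0]
width: 0.0299
```

```bash
python3 st.py; python3 look.py pics/c16.png
```

```text
27.23 tcp [535.9 218.7  98.5] grasp [538.5 217.8 117.3] zax [-0.134  0.046 -0.99 ] jaw -81.3 w 29.9 F [ 0.2 -0.8 -1. ]
[ 3.324694e+02  1.789483e+02  1.636280e+01  5.741000e-01 -5.620000e-02] to bay 3 [0.1 0.6]
[ 3.797956e+02  1.766505e+02  1.668480e+01  5.788000e-01 -1.883000e-01] to bay 4 [-2.8  1.7]
27.2833 [0.53571295 0.21818308 0.09841929] [ 0.63727145  0.55145762 -1.69540557] jaw -81.33063861130066 0.030084788375795982
```

Call:
arm_command:
  steps:
    - [10,[4,1,0],0]
    - [10,[4,1,0],0]
    - [10,[3,1,0],0]
    - [10,[2,1,0],0]
    - [10,[0,0,0],0]
    - [10,[0,0,-8],0]
    - [10,[0,0,-8],0]
    - [10,[0,0,-6],0]
    - [10,[0,0,-2],0]
    - [10,[0,0,0],0]

```text
clock: 28.12
tcp_pos: [0.5475, 0.215, 0.0714]
orientation: [[0.143, -0.98, -0.138], [-0.988, -0.151, 0.043], [-0.063, 0.13, -0.989]]
ft_force: [0.2, 0.0, -1.0]
width: 0.0297
```

```bash
python3 st.py; cat > z.py <<'E'
import sys
from h import *
f=sys.argv[1]; w=[float(v)/1000 for v in sys.argv[2:4]]
o=[]
for n in ('top','scene'):
    im=env.read_camera(n); c=w2pix(n,(*w,.03)).astype(int); k=40
    x=max(c[0]-k,0);y=max(c[1]-k,0); o.append(cv2.resize(im[y:y+2*k,x:x+2*k],(400,400),interpolation=cv2.INTER_CUBIC))
cv2.imwrite(f,np.hstack(o))
E
python3 z.py pics/z1.png 551 224
```

```text
28.12 tcp [547.5 215.   71.4] grasp [550.1 214.2  90.2] zax [-0.138  0.043 -0.989] jaw -81.7 w 29.7 F [ 0.2  0.  -1. ]
```

View pics/z1.png

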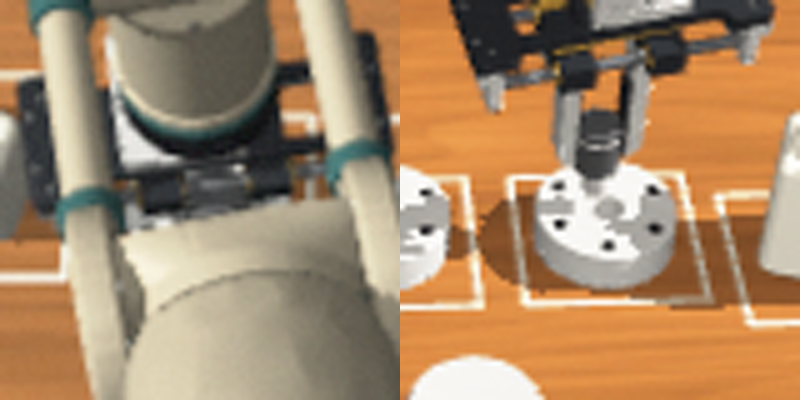

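Call:
arm_command:
  steps:
    - [10,[1,2,0],0]
    - [10,[1,2,0],0]
    - [10,[1,2,0],0]
    - [10,[1,1,0],0]
    - [10,[0,1,0],0]
    - [10,[0,0,0],0]
    - [10,[0,0,0],0]
    - [10,[0,0,0],0]
    - [10,[0,0,0],0]
    - [10,[0,0,0],0]

```text
clock: 29.05
tcp_pos: [0.5532, 0.225, 0.0733]
orientation: [[0.145, -0.98, -0.135], [-0.987, -0.152, 0.044], [-0.063, 0.127, -0.99]]
ft_force: [0.0, -0.2, -2.8]
width: 0.0298
```

```bash
python3 st.py; python3 z.py pics/z2.png 551 224
```

```text
29.05 tcp [553.2 225.   73.3] grasp [555.8 224.2  92.1] zax [-0.135  0.044 -0.99 ] jaw -81.7 w 29.8 F [ 0.  -0.2 -2.8]
```

View pics/z2.png

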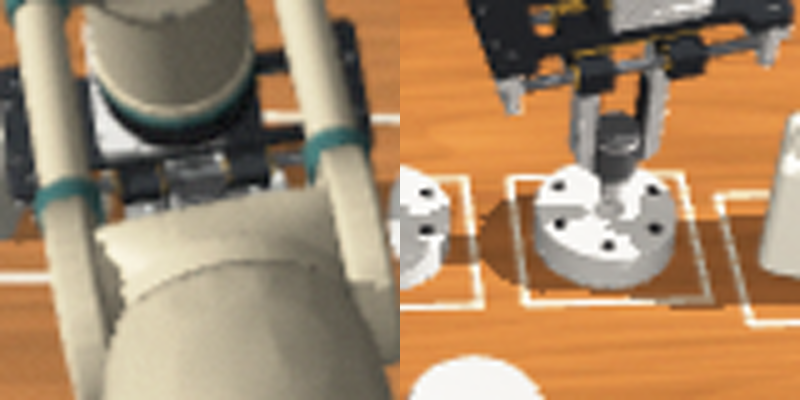

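Call:
arm_command:
  steps:
    - [10,[-2,-1,0],0]
    - [10,[-1,-1,0],0]
    - [10,[0,0,-4],0]
    - [10,[0,0,-6],0]
    - [10,[0,0,-6],0]
    - [10,[0,0,-4],0]
    - [10,[0,0,-3],0]
    - [10,[0,0,0],0]
    - [10,[0,0,0],0]
    - [10,[0,0,0],0]

```text
clock: 29.98
tcp_pos: [0.5489, 0.2224, 0.0467]
orientation: [[0.144, -0.98, -0.137], [-0.988, -0.151, 0.043], [-0.063, 0.129, -0.99]]
ft_force: [0.1, -0.7, -1.3]
width: 0.0295
```

```bash
python3 st.py; python3 z.py pics/z3.png 551 224
```

```text
29.98 tcp [548.9 222.4  46.7] grasp [551.5 221.5  65.5] zax [-0.137  0.043 -0.99 ] jaw -81.7 w 29.5 F [ 0.1 -0.7 -1.3]
```

View pics/z3.png

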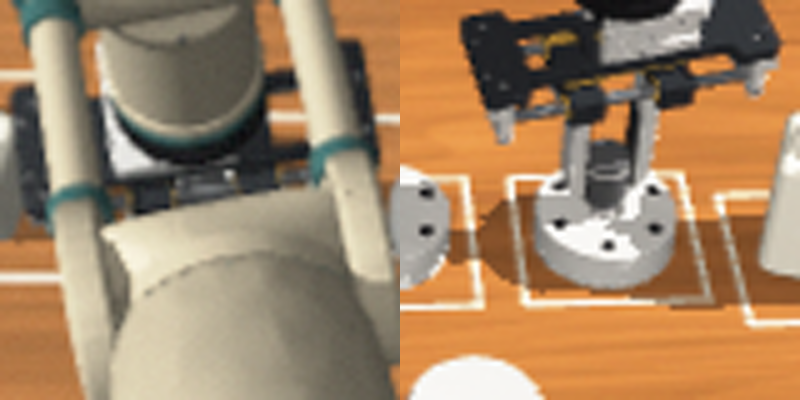

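Call:
arm_command:
  steps:
    - [10,[0,0,-3],0]
    - [10,[0,0,-3],0]
    - [10,[0,0,-3],0]
    - [10,[0,0,-3],0]
    - [10,[0,0,-2],0]
    - [10,[0,0,-1],0]
    - [10,[0,0,0],0]
    - [10,[0,0,0],0]
    - [10,[0,0,0],0]
    - [10,[0,0,0],0]

```text
clock: 30.92
tcp_pos: [0.5505, 0.2228, 0.0365]
orientation: [[0.145, -0.981, -0.132], [-0.987, -0.152, 0.044], [-0.064, 0.124, -0.99]]
ft_force: [0.5, 1.0, 1.6]
width: 0.0293
```

```bash
python3 st.py; python3 z.py pics/z4.png 551 224
```

```text
30.92 tcp [550.5 222.8  36.5] grasp [553.  221.9  55.3] zax [-0.132  0.044 -0.99 ] jaw -81.6 w 29.3 F [0.5 1.  1.6]
```

View pics/z4.png

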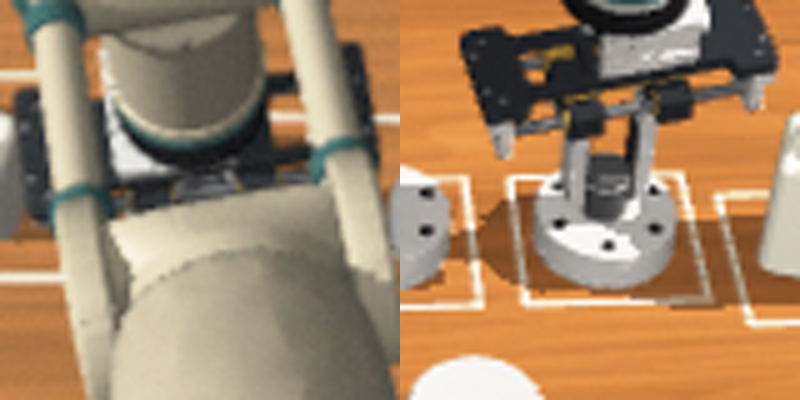

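Call:
arm_command:
  steps:
    - [10,[0,0,-1],0]
    - [56,[0,0,0],0]
    - [56,[0,0,0],0]
    - [56,[0,0,0],0]
    - [56,[0,0,5],0]
    - [56,[0,0,8],0]
    - [56,[0,0,10],0]
    - [56,[0,0,12],0]
    - [56,[0,0,14],0]
    - [56,[0,-10,12],0]

```text
clock: 31.85
tcp_pos: [0.549, 0.2138, 0.0998]
orientation: [[0.146, -0.98, -0.136], [-0.987, -0.153, 0.045], [-0.065, 0.128, -0.99]]
ft_force: [0.8, -0.1, -0.2]
width: 0.0561
```

```bash
python3 st.py; python3 z.py pics/z5.png 551 224
```

```text
31.85 tcp [549.  213.8  99.8] grasp [551.6 213.  118.6] zax [-0.136  0.045 -0.99 ] jaw -81.6 w 56.1 F [ 0.8 -0.1 -0.2]
```

View pics/z5.png

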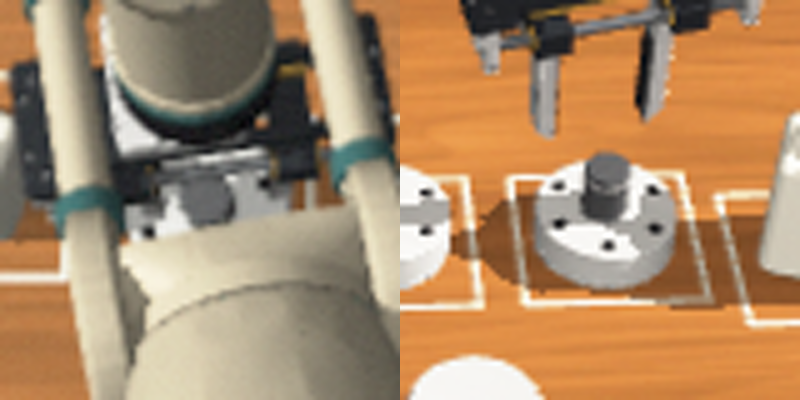

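Call:
arm_command:
  steps:
    - [56,[-2,-15,8],0]
    - [56,[-4,-25,5],0]
    - [56,[-6,-32,0],0]
    - [56,[-6,-32,0],0]
    - [56,[-6,-32,0],0]
    - [56,[-6,-32,0],0]
    - [56,[-6,-32,0],0]
    - [56,[-6,-32,0],0]
    - [56,[-6,-32,0],0]
    - [56,[-6,-32,0],0]

```text
clock: 32.78
tcp_pos: [0.4895, -0.0945, 0.1164]
orientation: [[0.154, -0.979, -0.133], [-0.986, -0.161, 0.044], [-0.065, 0.124, -0.99]]
ft_force: [0.2, 0.5, -0.4]
width: 0.0563
```

```bash
python3 st.py; python3 look.py pics/c17.png
```

```text
32.78 tcp [489.5 -94.5 116.4] grasp [492.  -95.4 135.2] zax [-0.133  0.044 -0.99 ] jaw -81.1 w 56.3 F [ 0.2  0.5 -0.4]
[2.319649e+02 1.884695e+02 1.671320e+01 5.511000e-01 2.243000e-01] to bay 1 [-1.4  1.2]
[2.846790e+02 1.897607e+02 1.683690e+01 5.454000e-01 7.750000e-02] to bay 2 [0.3 2.8]
32.8333 [ 0.48857068 -0.1008521   0.11631225] [-0.58011371 -3.91199221 -0.43877818] jaw -81.27475371684922 0.055967253099346415
```

Call:
arm_command:
  steps:
    - [56,[-5,-20,0],0]
    - [56,[-7,-32,0],0]
    - [56,[-7,-34,0],0]
    - [56,[-7,-34,0],0]
    - [56,[-7,-34,0],0]
    - [56,[-7,-34,0],0]
    - [56,[-6,-26,0],0]
    - [56,[-4,-16,0],0]
    - [56,[-1,-7,0],0]
    - [56,[0,0,0],0]

```text
clock: 33.67
tcp_pos: [0.4255, -0.3539, 0.1167]
orientation: [[0.142, -0.98, -0.139], [-0.988, -0.149, 0.041], [-0.061, 0.132, -0.989]]
ft_force: [-0.3, -0.6, -0.5]
width: 0.0558
```

```bash
python3 st.py; python3 look.py pics/c18.png
```

```text
33.67 tcp [ 425.5 -353.9  116.7] grasp [ 428.2 -354.6  135.5] zax [-0.139  0.041 -0.989] jaw -81.8 w 55.8 F [-0.3 -0.6 -0.5]
[2.317884e+02 1.884752e+02 1.671320e+01 5.511000e-01 2.248000e-01] to bay 1 [-1.4  0.7]
[2.846005e+02 1.896759e+02 1.683690e+01 5.457000e-01 7.780000e-02] to bay 2 [0.  2.5]
[ 3.322629e+02  1.796655e+02  1.710020e+01  5.721000e-01 -5.560000e-02] to bay 3 [ 2.1 -0. ]
[ 3.791689e+02  1.773787e+02  1.742230e+01  5.767000e-01 -1.865000e-01] to bay 4 [-0.7 -0.1]
33.7167 [ 0.42554891 -0.35288933  0.11664028] [ 0.10063507  0.13725146 -0.04955105] jaw -81.7925714154814 0.055647522769101496
```

Call:
arm_command:
  steps:
    - [60,[4,2,0],0]
    - [60,[4,2,0],0]
    - [60,[2,1,-6],0]
    - [60,[1,0,-12],0]
    - [60,[0,0,-14],0]
    - [60,[0,0,-12],0]
    - [60,[0,0,-8],0]
    - [60,[0,0,-3],0]
    - [60,[0,0,0],0]
    - [60,[0,0,0],0]

```text
clock: 34.55
tcp_pos: [0.442, -0.3353, 0.0588]
orientation: [[0.155, -0.978, -0.139], [-0.986, -0.163, 0.045], [-0.066, 0.13, -0.989]]
ft_force: [-0.5, 0.0, -0.1]
width: 0.0601
```

```bash
python3 st.py
```

```text
34.55 tcp [ 442.  -335.3   58.8] grasp [ 444.6 -336.2   77.6] zax [-0.139  0.045 -0.989] jaw -81.0 w 60.1 F [-0.5  0.  -0.1]
```

Call:
arm_command:
  steps:
    - [60,[-1,-3,0],0]
    - [60,[-1,-3,0],0]
    - [60,[-1,-2,0],0]
    - [60,[-1,-1,0],0]
    - [60,[0,0,0],0]
    - [60,[0,0,-6],0]
    - [60,[0,0,-6],0]
    - [60,[0,0,-5],0]
    - [60,[0,0,-2],0]
    - [60,[0,0,0],0]

```text
clock: 35.38
tcp_pos: [0.4385, -0.3469, 0.0403]
orientation: [[0.155, -0.979, -0.135], [-0.986, -0.161, 0.041], [-0.062, 0.127, -0.99]]
ft_force: [0.1, 0.0, 0.4]
width: 0.06
```

```bash
python3 st.py
```

```text
35.38 tcp [ 438.5 -346.9   40.3] grasp [ 441.1 -347.6   59.1] zax [-0.135  0.041 -0.99 ] jaw -81.1 w 60.0 F [0.1 0.  0.4]
```

Call:
arm_command:
  steps:
    - [60,[-1,1,-2],0]
    - [60,[0,0,0],0]
    - [10,[0,0,0],0]
    - [10,[0,0,0],0]
    - [10,[0,0,0],0]
    - [10,[0,0,0],0]
    - [10,[0,0,0],0]
    - [10,[0,0,0],0]
    - [10,[0,0,0],0]
    - [10,[0,0,0],0]

```text
clock: 36.22
tcp_pos: [0.4377, -0.3461, 0.038]
orientation: [[0.155, -0.979, -0.135], [-0.986, -0.162, 0.04], [-0.061, 0.127, -0.99]]
ft_force: [-0.2, -0.3, 0.1]
width: 0.0301
```

```bash
python3 st.py
```

```text
36.22 tcp [ 437.7 -346.1   38. ] grasp [ 440.2 -346.8   56.9] zax [-0.135  0.04  -0.99 ] jaw -81.0 w 30.1 F [-0.2 -0.3  0.1]
```

Call:
arm_command:
  steps:
    - [10,[0,0,4],0]
    - [10,[0,0,7],0]
    - [10,[0,0,9],0]
    - [10,[0,0,10],0]
    - [10,[0,0,10],0]
    - [10,[0,0,10],0]
    - [10,[0,0,8],0]
    - [10,[0,0,4],0]
    - [10,[0,0,1],0]
    - [10,[0,0,0],0]

```text
clock: 37.05
tcp_pos: [0.4381, -0.3458, 0.1095]
orientation: [[0.155, -0.979, -0.133], [-0.986, -0.162, 0.039], [-0.06, 0.125, -0.99]]
ft_force: [0.5, 0.2, -1.4]
width: 0.0302
```

```bash
python3 st.py;python3 look.py pics/c19.png
```

```text
37.05 tcp [ 438.1 -345.8  109.5] grasp [ 440.6 -346.5  128.3] zax [-0.133  0.039 -0.99 ] jaw -81.1 w 30.2 F [ 0.5  0.2 -1.4]
[2.318149e+02 1.884879e+02 1.671320e+01 5.510000e-01 2.247000e-01] to bay 1 [-1.3  0.8]
[2.846005e+02 1.896759e+02 1.683690e+01 5.457000e-01 7.780000e-02] to bay 2 [0.  2.5]
[ 3.322811e+02  1.797085e+02  1.710020e+01  5.720000e-01 -5.560000e-02] to bay 3 [2.2 0. ]
[ 3.791689e+02  1.773787e+02  1.742230e+01  5.767000e-01 -1.865000e-01] to bay 4 [-0.7 -0.1]
37.1 [ 0.43804671 -0.34571502  0.10928653] [-0.24322668  0.67366503 -1.03736772] jaw -81.04664396201026 0.029942546795520268
```

Call:
arm_command:
  steps:
    - [10,[2,10,0],0]
    - [10,[5,20,0],0]
    - [10,[8,30,1],0]
    - [10,[8,33,1],0]
    - [10,[8,33,1],0]
    - [10,[8,33,1],0]
    - [10,[8,33,1],0]
    - [10,[8,33,1],0]
    - [10,[8,33,1],0]
    - [10,[8,33,1],0]

```text
clock: 37.93
tcp_pos: [0.5045, -0.0417, 0.1115]
orientation: [[0.142, -0.979, -0.144], [-0.988, -0.15, 0.046], [-0.066, 0.135, -0.989]]
ft_force: [0.1, 0.3, -1.1]
width: 0.0298
```

```bash
python3 st.py
```

```text
37.93 tcp [504.5 -41.7 111.5] grasp [507.3 -42.6 130.3] zax [-0.144  0.046 -0.989] jaw -81.8 w 29.8 F [ 0.1  0.3 -1.1]
```

Call:
arm_command:
  steps:
    - [10,[9,28,0],0]
    - [10,[9,26,0],0]
    - [10,[8,22,0],0]
    - [10,[6,16,0],0]
    - [10,[4,10,0],0]
    - [10,[2,5,0],0]
    - [10,[1,2,0],0]
    - [10,[0,0,-6],0]
    - [10,[0,0,-8],0]
    - [10,[0,0,-6],0]

```text
clock: 38.77
tcp_pos: [0.5392, 0.0836, 0.0871]
orientation: [[0.151, -0.977, -0.153], [-0.986, -0.16, 0.048], [-0.071, 0.144, -0.987]]
ft_force: [0.6, -0.5, -1.4]
width: 0.0301
```

```bash
python3 st.py; python3 z.py pics/z6.png 545 78
```

```text
38.77 tcp [539.2  83.6  87.1] grasp [542.1  82.7 105.9] zax [-0.153  0.048 -0.987] jaw -81.3 w 30.1 F [ 0.6 -0.5 -1.4]
```

View pics/z6.png

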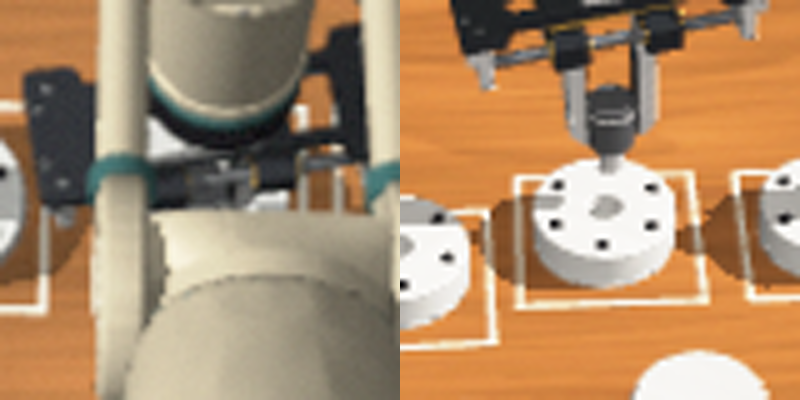

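Call:
arm_command:
  steps:
    - [10,[1,-2,0],0]
    - [10,[2,-2,0],0]
    - [10,[1,-2,0],0]
    - [10,[1,0,0],0]
    - [10,[0,0,-5],0]
    - [10,[0,0,-5],0]
    - [10,[0,0,-3],0]
    - [10,[0,0,0],0]
    - [10,[0,0,0],0]
    - [10,[0,0,0],0]

```text
clock: 39.7
tcp_pos: [0.544, 0.0745, 0.0722]
orientation: [[0.147, -0.977, -0.155], [-0.987, -0.156, 0.048], [-0.071, 0.146, -0.987]]
ft_force: [-1.5, -0.3, -0.8]
width: 0.0298
```

```bash
python3 st.py; python3 z.py pics/z7.png 545 78
```

```text
39.7 tcp [544.   74.5  72.2] grasp [546.9  73.6  90.9] zax [-0.155  0.048 -0.987] jaw -81.5 w 29.8 F [-1.5 -0.3 -0.8]
```

View pics/z7.png

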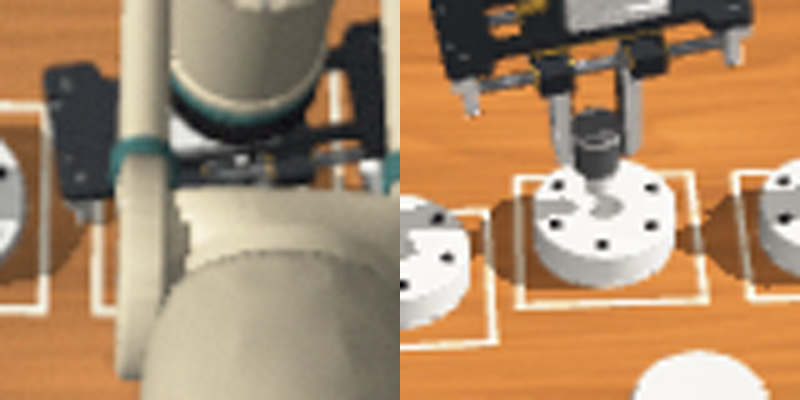

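Call:
arm_command:
  steps:
    - [10,[1,1,0],0]
    - [10,[0,1,0],0]
    - [10,[0,0,-4],0]
    - [10,[0,0,-6],0]
    - [10,[0,0,-6],0]
    - [10,[0,0,-4],0]
    - [10,[0,0,-3],0]
    - [10,[0,0,0],0]
    - [10,[0,0,0],0]
    - [10,[0,0,0],0]

```text
clock: 40.63
tcp_pos: [0.5449, 0.077, 0.0465]
orientation: [[0.147, -0.977, -0.156], [-0.987, -0.156, 0.048], [-0.071, 0.146, -0.987]]
ft_force: [-0.5, 0.1, -1.2]
width: 0.0298
```

```bash
python3 st.py; python3 z.py pics/z8.png 545 78
```

```text
40.63 tcp [544.9  77.   46.5] grasp [547.8  76.   65.3] zax [-0.156  0.048 -0.987] jaw -81.5 w 29.8 F [-0.5  0.1 -1.2]
```

View pics/z8.png

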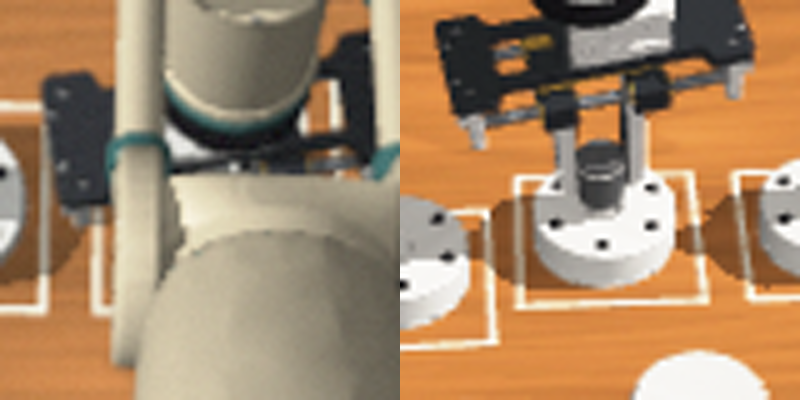

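In the bore (no contact force, foot at about 14 mm). Push home and release.

Call:
arm_command:
  steps:
    - [10,[0,0,-3],0]
    - [10,[0,0,-3],0]
    - [10,[0,0,-3],0]
    - [10,[0,0,-3],0]
    - [10,[0,0,-2],0]
    - [10,[0,0,-1],0]
    - [10,[0,0,0],0]
    - [10,[0,0,0],0]
    - [10,[0,0,0],0]
    - [10,[0,0,0],0]

```text
clock: 41.57
tcp_pos: [0.5464, 0.077, 0.0362]
orientation: [[0.148, -0.977, -0.151], [-0.986, -0.157, 0.048], [-0.071, 0.142, -0.987]]
ft_force: [0.3, 0.2, 2.0]
width: 0.0301
```

```bash
python3 st.py
```

```text
41.57 tcp [546.4  77.   36.2] grasp [549.3  76.   55. ] zax [-0.151  0.048 -0.987] jaw -81.5 w 30.1 F [0.3 0.2 2. ]
```

Call:
arm_command:
  steps:
    - [10,[0,0,-1],0]
    - [56,[0,0,0],0]
    - [56,[0,0,0],0]
    - [56,[0,0,0],0]
    - [56,[0,0,5],0]
    - [56,[0,0,8],0]
    - [56,[0,0,10],0]
    - [56,[0,0,12],0]
    - [56,[0,0,14],0]
    - [56,[-2,-10,14],0]

```text
clock: 42.4
tcp_pos: [0.5427, 0.0683, 0.1011]
orientation: [[0.148, -0.976, -0.157], [-0.986, -0.158, 0.05], [-0.073, 0.147, -0.986]]
ft_force: [-0.4, -0.8, 0.3]
width: 0.0563
```

```bash
python3 st.py; python3 z.py pics/z9.png 545 78
```

```text
42.4 tcp [542.7  68.3 101.1] grasp [545.7  67.3 119.9] zax [-0.157  0.05  -0.986] jaw -81.4 w 56.3 F [-0.4 -0.8  0.3]
```

View pics/z9.png

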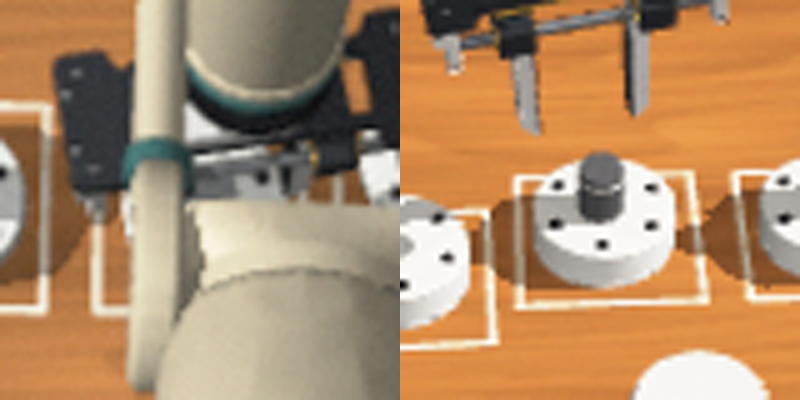

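Call:
arm_command:
  steps:
    - [56,[-2,-20,5],0]
    - [56,[-4,-30,3],0]
    - [56,[-5,-34,0],0]
    - [56,[-5,-34,0],0]
    - [56,[-5,-34,0],0]
    - [56,[-5,-34,0],0]
    - [56,[-5,-34,0],0]
    - [56,[-5,-34,0],0]
    - [56,[-5,-34,0],0]
    - [56,[-5,-34,0],0]

```text
clock: 43.33
tcp_pos: [0.4964, -0.2582, 0.1105]
orientation: [[0.156, -0.977, -0.147], [-0.985, -0.166, 0.054], [-0.077, 0.137, -0.988]]
ft_force: [0.3, -0.5, 0.6]
width: 0.0561
```

```bash
python3 st.py
```

```text
43.33 tcp [ 496.4 -258.2  110.5] grasp [ 499.2 -259.2  129.2] zax [-0.147  0.054 -0.988] jaw -81.0 w 56.1 F [ 0.3 -0.5  0.6]
```

Call:
arm_command:
  steps:
    - [60,[-3,-26,0],0]
    - [60,[-2,-20,0],0]
    - [60,[-1,-14,0],0]
    - [60,[0,-8,0],0]
    - [60,[0,-3,0],0]
    - [60,[0,0,0],0]
    - [60,[0,0,0],0]
    - [60,[0,0,0],0]
    - [60,[0,0,0],0]
    - [60,[0,0,0],0]

```text
clock: 44.17
tcp_pos: [0.4894, -0.3335, 0.1078]
orientation: [[0.151, -0.977, -0.149], [-0.985, -0.161, 0.058], [-0.081, 0.138, -0.987]]
ft_force: [0.2, -0.1, 0.3]
width: 0.0597
```

```bash
python3 st.py; python3 look.py pics/c20.png
```

```text
44.17 tcp [ 489.4 -333.5  107.8] grasp [ 492.2 -334.6  126.6] zax [-0.149  0.058 -0.987] jaw -81.3 w 59.7 F [ 0.2 -0.1  0.3]
[2.317884e+02 1.884752e+02 1.671320e+01 5.511000e-01 2.248000e-01] to bay 1 [-1.4  0.7]
[2.839509e+02 1.904758e+02 1.672430e+01 5.434000e-01 7.960000e-02] to bay 2 [2.3 0.7]
[ 3.322727e+02  1.796629e+02  1.711450e+01  5.721000e-01 -5.560000e-02] to bay 3 [2.1 0. ]
[ 3.791353e+02  1.773603e+02  1.742230e+01  5.768000e-01 -1.864000e-01] to bay 4 [-0.8 -0.2]
44.2167 [ 0.48942803 -0.33342322  0.10787575] [ 0.34489595  0.11457242 -0.1978768 ] jaw -81.26724780713752 0.05981329278988431
```

Call:
arm_command:
  steps:
    - [60,[-1,-2,0],0]
    - [60,[-1,-3,0],0]
    - [60,[-1,-2,-6],0]
    - [60,[0,0,-10],0]
    - [60,[0,0,-12],0]
    - [60,[0,0,-12],0]
    - [60,[0,0,-8],0]
    - [60,[0,0,-3],0]
    - [60,[0,0,0],0]
    - [60,[0,0,0],0]

```text
clock: 45.05
tcp_pos: [0.4854, -0.3401, 0.0515]
orientation: [[0.152, -0.977, -0.149], [-0.985, -0.162, 0.059], [-0.082, 0.138, -0.987]]
ft_force: [0.5, -0.4, 1.3]
width: 0.0601
```

```bash
python3 st.py
```

```text
45.05 tcp [ 485.4 -340.1   51.5] grasp [ 488.2 -341.2   70.3] zax [-0.149  0.059 -0.987] jaw -81.2 w 60.1 F [ 0.5 -0.4  1.3]
```

Well placed over pin C; lower 13 mm, then close.

Call:
arm_command:
  steps:
    - [60,[1,-1,-5],0]
    - [60,[0,0,-5],0]
    - [60,[0,0,-3],0]
    - [60,[0,0,0],0]
    - [60,[0,0,0],0]
    - [10,[0,0,0],0]
    - [10,[0,0,0],0]
    - [10,[0,0,0],0]
    - [10,[0,0,0],0]
    - [10,[0,0,0],0]

```text
clock: 45.88
tcp_pos: [0.4878, -0.3423, 0.0393]
orientation: [[0.152, -0.977, -0.146], [-0.985, -0.162, 0.056], [-0.079, 0.135, -0.988]]
ft_force: [0.3, -1.8, 2.7]
width: 0.0303
```

Call:
arm_command:
  steps:
    - [10,[0,0,0],0]
    - [10,[0,0,0],0]
    - [10,[0,0,0],0]
    - [10,[0,0,0],0]
    - [10,[0,0,0],0]
    - [10,[0,0,0],0]
    - [10,[0,0,0],0]
    - [10,[0,0,0],0]
    - [10,[0,0,0],0]
    - [10,[0,0,0],0]

```text
clock: 46.72
tcp_pos: [0.4879, -0.3424, 0.0394]
orientation: [[0.152, -0.978, -0.146], [-0.985, -0.162, 0.056], [-0.078, 0.135, -0.988]]
ft_force: [-0.8, 0.7, -0.8]
width: 0.0299
```

```bash
python3 st.py
```

```text
46.72 tcp [ 487.9 -342.4   39.4] grasp [ 490.6 -343.4   58.1] zax [-0.146  0.056 -0.988] jaw -81.2 w 29.9 F [-0.8  0.7 -0.8]
```

Call:
arm_command:
  steps:
    - [10,[0,0,4],0]
    - [10,[0,0,7],0]
    - [10,[0,0,9],0]
    - [10,[0,0,10],0]
    - [10,[0,0,10],0]
    - [10,[0,0,8],0]
    - [10,[0,0,6],0]
    - [10,[2,8,3],0]
    - [10,[4,16,1],0]
    - [10,[6,24,0],0]

```text
clock: 47.55
tcp_pos: [0.5003, -0.2962, 0.1048]
orientation: [[0.147, -0.979, -0.143], [-0.986, -0.156, 0.053], [-0.074, 0.133, -0.988]]
ft_force: [0.5, 0.5, -1.0]
width: 0.0298
```

Call:
arm_command:
  steps:
    - [10,[8,30,0],0]
    - [10,[9,32,0],0]
    - [10,[9,32,0],0]
    - [10,[9,32,0],0]
    - [10,[9,32,0],0]
    - [10,[8,26,0],0]
    - [10,[6,20,0],0]
    - [10,[4,12,0],0]
    - [10,[2,6,0],0]
    - [10,[1,2,0],0]

```text
clock: 48.38
tcp_pos: [0.5622, -0.0409, 0.1041]
orientation: [[0.153, -0.977, -0.15], [-0.985, -0.164, 0.063], [-0.086, 0.138, -0.987]]
ft_force: [0.3, -0.6, -0.8]
width: 0.0303
```

```bash
python3 st.py; python3 z.py pics/z10.png 572 -56
```

```text
48.38 tcp [562.2 -40.9 104.1] grasp [565.1 -42.1 122.8] zax [-0.15   0.063 -0.987] jaw -81.2 w 30.3 F [ 0.3 -0.6 -0.8]
```

View pics/z10.png

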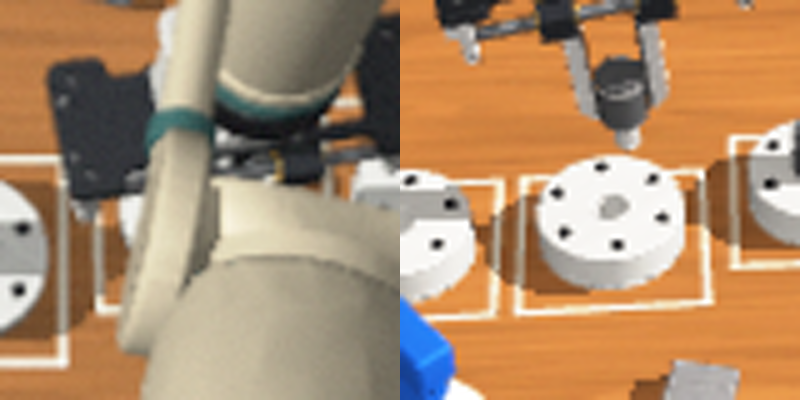

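Call:
arm_command:
  steps:
    - [10,[1,-3,0],0]
    - [10,[2,-4,0],0]
    - [10,[2,-4,0],0]
    - [10,[1,-3,-4],0]
    - [10,[0,-1,-7],0]
    - [10,[0,0,-8],0]
    - [10,[0,0,-6],0]
    - [10,[0,0,-2],0]
    - [10,[0,0,0],0]
    - [10,[0,0,0],0]

```text
clock: 49.32
tcp_pos: [0.567, -0.0651, 0.0727]
orientation: [[0.144, -0.978, -0.152], [-0.986, -0.154, 0.062], [-0.084, 0.141, -0.986]]
ft_force: [0.8, -0.4, -1.7]
width: 0.03
```

```bash
python3 st.py; python3 z.py pics/z11.png 572 -56
```

```text
49.32 tcp [567.  -65.1  72.7] grasp [569.9 -66.3  91.5] zax [-0.152  0.062 -0.986] jaw -81.7 w 30.0 F [ 0.8 -0.4 -1.7]
```

View pics/z11.png

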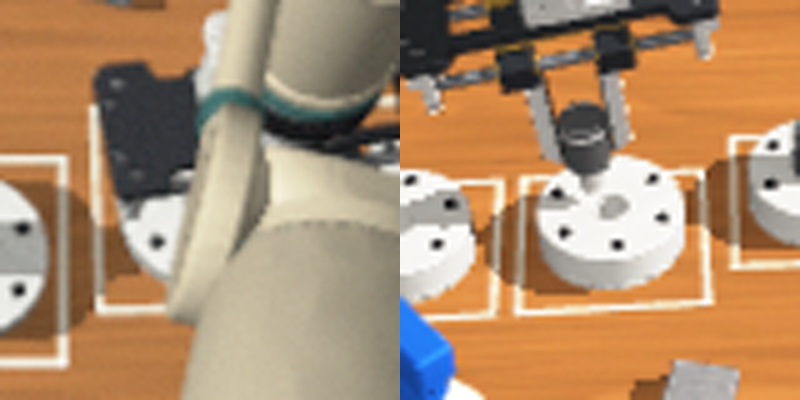

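Call:
arm_command:
  steps:
    - [10,[1,2,0],0]
    - [10,[1,3,0],0]
    - [10,[1,2,0],0]
    - [10,[0,1,0],0]
    - [10,[0,0,0],0]
    - [10,[0,0,0],0]
    - [10,[0,0,0],0]
    - [10,[0,0,0],0]
    - [10,[0,0,0],0]
    - [10,[0,0,0],0]

```text
clock: 50.25
tcp_pos: [0.5717, -0.0553, 0.0747]
orientation: [[0.146, -0.978, -0.148], [-0.986, -0.156, 0.061], [-0.083, 0.137, -0.987]]
ft_force: [-0.1, -0.1, -0.7]
width: 0.0304
```

```bash
python3 st.py; python3 z.py pics/z12.png 572 -56
```

```text
50.25 tcp [571.7 -55.3  74.7] grasp [574.5 -56.5  93.5] zax [-0.148  0.061 -0.987] jaw -81.6 w 30.4 F [-0.1 -0.1 -0.7]
```

View pics/z12.png

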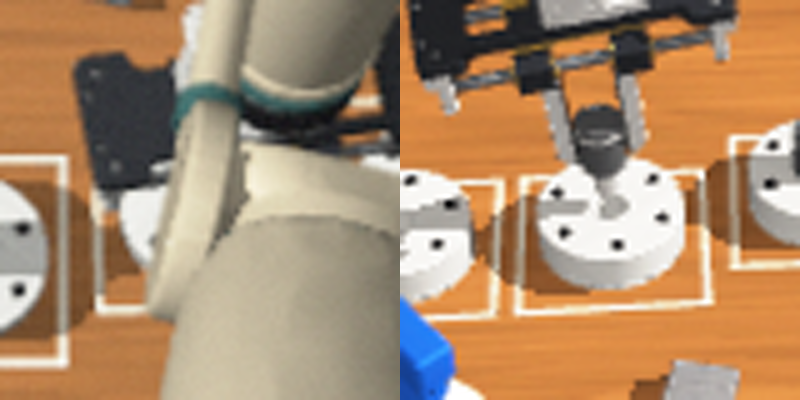

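Call:
arm_command:
  steps:
    - [10,[0,0,0],0]
    - [10,[0,0,0],0]
    - [10,[0,0,-4],0]
    - [10,[0,0,-6],0]
    - [10,[0,0,-6],0]
    - [10,[0,0,-4],0]
    - [10,[0,0,-3],0]
    - [10,[0,0,0],0]
    - [10,[0,0,0],0]
    - [10,[0,0,0],0]

```text
clock: 51.18
tcp_pos: [0.5708, -0.0554, 0.0481]
orientation: [[0.145, -0.978, -0.151], [-0.986, -0.156, 0.061], [-0.083, 0.14, -0.987]]
ft_force: [-0.4, -0.6, -1.8]
width: 0.0304
```

```bash
python3 st.py; python3 z.py pics/z13.png 572 -56
```

```text
51.18 tcp [570.8 -55.4  48.1] grasp [573.7 -56.6  66.8] zax [-0.151  0.061 -0.987] jaw -81.6 w 30.4 F [-0.4 -0.6 -1.8]
```

View pics/z13.png

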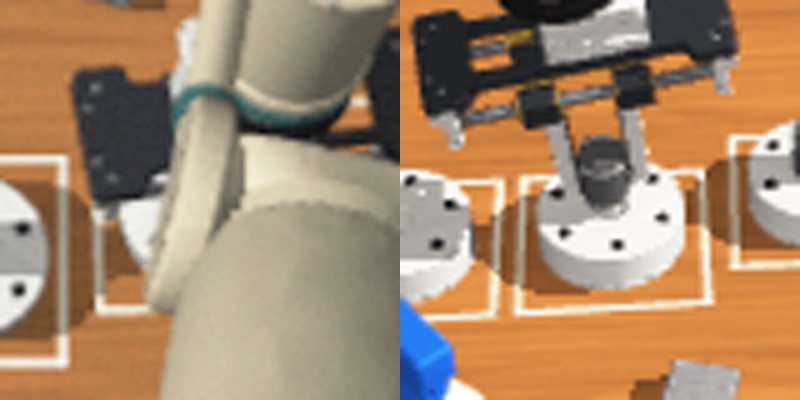

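In the bore without force; pushing home.

Call:
arm_command:
  steps:
    - [10,[0,0,-3],0]
    - [10,[0,0,-3],0]
    - [10,[0,0,-3],0]
    - [10,[0,0,-2],0]
    - [10,[0,0,-2],0]
    - [10,[0,0,-1],0]
    - [10,[0,0,0],0]
    - [10,[0,0,0],0]
    - [10,[0,0,0],0]
    - [10,[0,0,0],0]

```text
clock: 52.12
tcp_pos: [0.5724, -0.0557, 0.0374]
orientation: [[0.146, -0.978, -0.146], [-0.986, -0.156, 0.06], [-0.082, 0.135, -0.987]]
ft_force: [0.5, -0.1, -0.4]
width: 0.0306
```

```bash
python3 st.py
```

```text
52.12 tcp [572.4 -55.7  37.4] grasp [575.1 -56.8  56.2] zax [-0.146  0.06  -0.987] jaw -81.6 w 30.6 F [ 0.5 -0.1 -0.4]
```

Call:
arm_command:
  steps:
    - [10,[0,0,-1],0]
    - [56,[0,0,0],0]
    - [56,[0,0,0],0]
    - [56,[0,0,0],0]
    - [56,[0,0,5],0]
    - [56,[0,0,8],0]
    - [56,[0,0,10],0]
    - [56,[0,0,12],0]
    - [56,[0,0,14],0]
    - [56,[-2,-10,14],0]

```text
clock: 52.95
tcp_pos: [0.5688, -0.0638, 0.1027]
orientation: [[0.146, -0.978, -0.151], [-0.986, -0.157, 0.063], [-0.085, 0.14, -0.987]]
ft_force: [0.4, -0.2, -0.2]
width: 0.0561
```

```bash
python3 st.py; python3 z.py pics/z14.png 572 -56
```

```text
52.95 tcp [568.8 -63.8 102.7] grasp [571.6 -65.  121.5] zax [-0.151  0.063 -0.987] jaw -81.6 w 56.1 F [ 0.4 -0.2 -0.2]
```

View pics/z14.png

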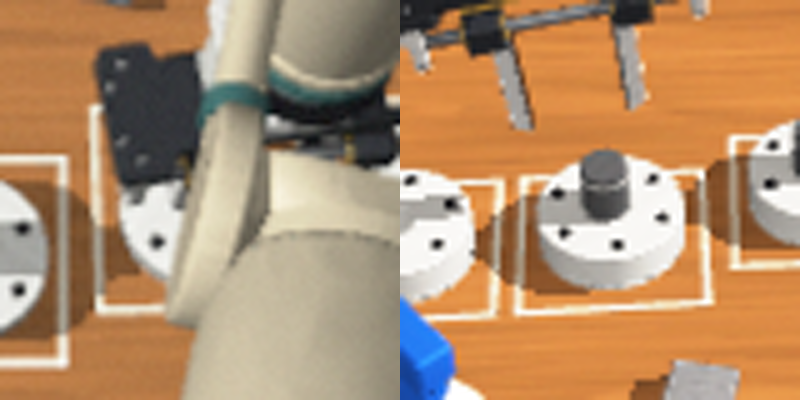

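Call:
arm_command:
  steps:
    - [56,[-1,-20,5],0]
    - [60,[-3,-30,3],0]
    - [60,[-4,-34,0],0]
    - [60,[-4,-34,0],0]
    - [60,[-4,-34,0],0]
    - [60,[-4,-34,0],0]
    - [60,[-4,-28,0],0]
    - [60,[-3,-20,0],0]
    - [60,[-1,-12,0],0]
    - [60,[0,-5,0],0]

```text
clock: 53.88
tcp_pos: [0.5405, -0.3226, 0.1116]
orientation: [[0.148, -0.979, -0.144], [-0.985, -0.158, 0.064], [-0.086, 0.132, -0.988]]
ft_force: [0.4, 0.4, 0.3]
width: 0.0599
```

Call:
arm_command:
  steps:
    - [60,[0,0,0],0]
    - [60,[0,0,0],0]
    - [60,[0,0,0],0]
    - [60,[0,0,-3],0]
    - [60,[0,0,-6],0]
    - [60,[0,0,-8],0]
    - [60,[0,0,-6],0]
    - [60,[0,0,-2],0]
    - [60,[0,0,0],0]
    - [60,[0,0,0],0]

```text
clock: 54.72
tcp_pos: [0.5414, -0.3146, 0.0827]
orientation: [[0.153, -0.977, -0.146], [-0.984, -0.164, 0.069], [-0.092, 0.133, -0.987]]
ft_force: [0.4, 0.2, 0.5]
width: 0.06
```

```bash
python3 st.py; python3 look.py pics/c21.png; python3 z.py pics/z15.png 539 -337
```

```text
54.72 tcp [ 541.4 -314.6   82.7] grasp [ 544.2 -315.9  101.4] zax [-0.146  0.069 -0.987] jaw -81.2 w 60.0 F [0.4 0.2 0.5]
[2.317768e+02 1.884752e+02 1.680040e+01 5.511000e-01 2.248000e-01] to bay 1 [-1.4  0.7]
[2.838088e+02 1.904775e+02 1.661800e+01 5.434000e-01 8.000000e-02] to bay 2 [2.3 0.3]
[ 3.319638e+02  1.796970e+02  1.684760e+01  5.720000e-01 -5.470000e-02] to bay 3 [ 2.2 -0.9]
[ 3.793184e+02  1.774432e+02  1.736060e+01  5.765000e-01 -1.869000e-01] to bay 4 [-0.5  0.3]
54.7667 [ 0.5414074  -0.31468244  0.08272032] [ 0.39424172 -0.3658179  -0.23107375] jaw -81.16616848632742 0.06014119305415826
```

View pics/z15.png

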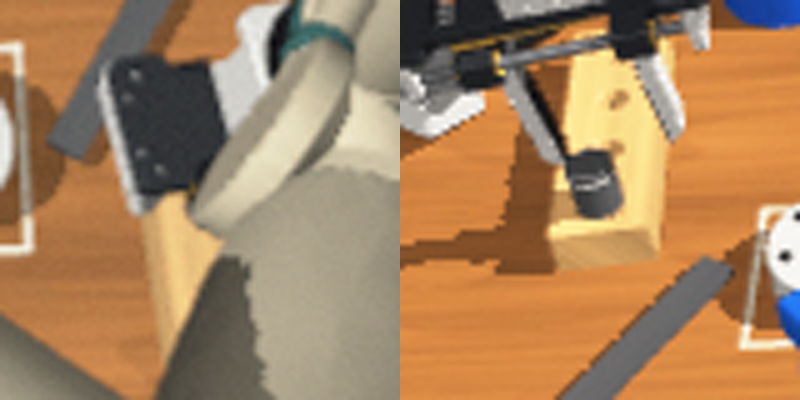

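Move (-5, -21), then down to about z = 50.

Call:
arm_command:
  steps:
    - [60,[-1,-4,0],0]
    - [60,[-1,-5,0],0]
    - [60,[-1,-5,0],0]
    - [60,[-1,-4,0],0]
    - [60,[0,-2,0],0]
    - [60,[0,0,-5],0]
    - [60,[0,0,-8],0]
    - [60,[0,0,-8],0]
    - [60,[0,0,-5],0]
    - [60,[0,0,-2],0]

```text
clock: 55.7
tcp_pos: [0.5375, -0.3392, 0.0539]
orientation: [[0.151, -0.978, -0.142], [-0.985, -0.162, 0.066], [-0.088, 0.13, -0.988]]
ft_force: [0.2, 0.2, -0.5]
width: 0.0603
```

```bash
python3 st.py
```

```text
55.7 tcp [ 537.5 -339.2   53.9] grasp [ 540.3 -340.4   72.7] zax [-0.142  0.066 -0.988] jaw -81.3 w 60.3 F [ 0.2  0.2 -0.5]
```

Call:
arm_command:
  steps:
    - [60,[-1,2,-4],0]
    - [60,[0,1,-5],0]
    - [60,[0,0,-4],0]
    - [60,[0,0,-1],0]
    - [60,[0,0,0],0]
    - [60,[0,0,0],0]
    - [10,[0,0,0],0]
    - [10,[0,0,0],0]
    - [10,[0,0,0],0]
    - [10,[0,0,0],0]

```text
clock: 56.53
tcp_pos: [0.5364, -0.3347, 0.0374]
orientation: [[0.152, -0.978, -0.144], [-0.984, -0.163, 0.067], [-0.089, 0.131, -0.987]]
ft_force: [0.3, -0.0, 0.6]
width: 0.0368
```

Call:
arm_command:
  steps:
    - [10,[0,0,0],0]
    - [10,[0,0,0],0]
    - [10,[0,0,0],0]
    - [10,[0,0,0],0]
    - [10,[0,0,0],0]
    - [10,[0,0,0],0]
    - [10,[0,0,0],0]
    - [10,[0,0,0],0]
    - [10,[0,0,0],0]
    - [10,[0,0,0],0]

```text
clock: 57.37
tcp_pos: [0.5367, -0.3357, 0.0376]
orientation: [[0.152, -0.978, -0.143], [-0.984, -0.163, 0.065], [-0.087, 0.131, -0.988]]
ft_force: [-0.9, -1.0, -0.9]
width: 0.0307
```

```bash
python3 st.py
```

```text
57.37 tcp [ 536.7 -335.7   37.6] grasp [ 539.4 -337.    56.4] zax [-0.143  0.065 -0.988] jaw -81.2 w 30.7 F [-0.9 -1.  -0.9]
```

Call:
arm_command:
  steps:
    - [10,[0,0,4],0]
    - [10,[0,0,7],0]
    - [10,[0,0,9],0]
    - [10,[0,0,10],0]
    - [10,[0,0,10],0]
    - [10,[0,0,8],0]
    - [10,[0,0,5],0]
    - [10,[1,6,1],0]
    - [10,[3,12,0],0]
    - [10,[4,16,0],0]

```text
clock: 58.2
tcp_pos: [0.5448, -0.3022, 0.0988]
orientation: [[0.149, -0.979, -0.14], [-0.985, -0.159, 0.064], [-0.085, 0.129, -0.988]]
ft_force: [0.0, 0.5, -2.2]
width: 0.0311
```

Call:
arm_command:
  steps:
    - [10,[5,18,0],0]
    - [10,[5,18,0],0]
    - [10,[5,18,0],0]
    - [10,[5,16,0],0]
    - [10,[4,12,0],0]
    - [10,[2,8,0],0]
    - [10,[1,4,0],0]
    - [10,[0,0,0],0]
    - [10,[0,0,0],0]
    - [10,[0,0,0],0]

```text
clock: 59.03
tcp_pos: [0.5713, -0.1877, 0.0958]
orientation: [[0.155, -0.977, -0.148], [-0.983, -0.167, 0.072], [-0.095, 0.135, -0.986]]
ft_force: [0.2, -0.5, -1.2]
width: 0.0307
```

```bash
python3 st.py; python3 z.py pics/z16.png 577 -187
```

```text
59.03 tcp [ 571.3 -187.7   95.8] grasp [ 574.1 -189.1  114.6] zax [-0.148  0.072 -0.986] jaw -81.0 w 30.7 F [ 0.2 -0.5 -1.2]
```

View pics/z16.png

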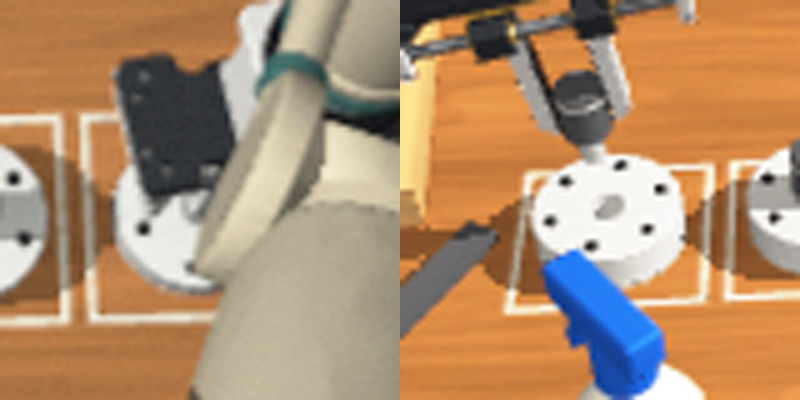

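Call:
arm_command:
  steps:
    - [10,[1,0,0],0]
    - [10,[2,0,-3],0]
    - [10,[0,0,-6],0]
    - [10,[0,0,-6],0]
    - [10,[0,0,-5],0]
    - [10,[0,0,-2],0]
    - [10,[0,0,0],0]
    - [10,[0,0,0],0]
    - [10,[0,0,0],0]
    - [10,[0,0,0],0]

```text
clock: 59.97
tcp_pos: [0.5735, -0.191, 0.0703]
orientation: [[0.15, -0.977, -0.15], [-0.984, -0.162, 0.073], [-0.095, 0.136, -0.986]]
ft_force: [0.2, -0.4, -1.2]
width: 0.0303
```

```bash
python3 st.py; python3 z.py pics/z17.png 577 -187
```

```text
59.97 tcp [ 573.5 -191.    70.3] grasp [ 576.3 -192.4   89.1] zax [-0.15   0.073 -0.986] jaw -81.3 w 30.3 F [ 0.2 -0.4 -1.2]
```

View pics/z17.png

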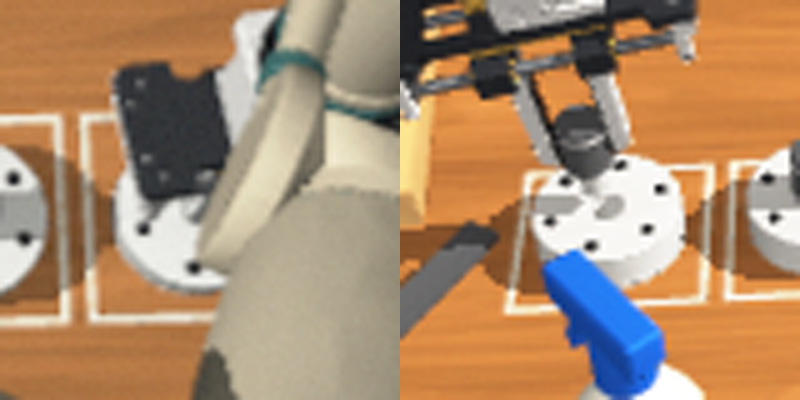

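Call:
arm_command:
  steps:
    - [10,[1,1,0],0]
    - [10,[1,2,0],0]
    - [10,[0,1,0],0]
    - [10,[0,0,0],0]
    - [10,[0,0,0],0]
    - [10,[0,0,0],0]
    - [10,[0,0,0],0]
    - [10,[0,0,0],0]
    - [10,[0,0,0],0]
    - [10,[0,0,0],0]

```text
clock: 60.9
tcp_pos: [0.5764, -0.1865, 0.0714]
orientation: [[0.151, -0.977, -0.148], [-0.984, -0.163, 0.072], [-0.094, 0.134, -0.986]]
ft_force: [0.8, -0.5, -1.3]
width: 0.0309
```

```bash
python3 st.py; python3 z.py pics/z18.png 577 -187
```

```text
60.9 tcp [ 576.4 -186.5   71.4] grasp [ 579.2 -187.9   90.2] zax [-0.148  0.072 -0.986] jaw -81.3 w 30.9 F [ 0.8 -0.5 -1.3]
```

View pics/z18.png

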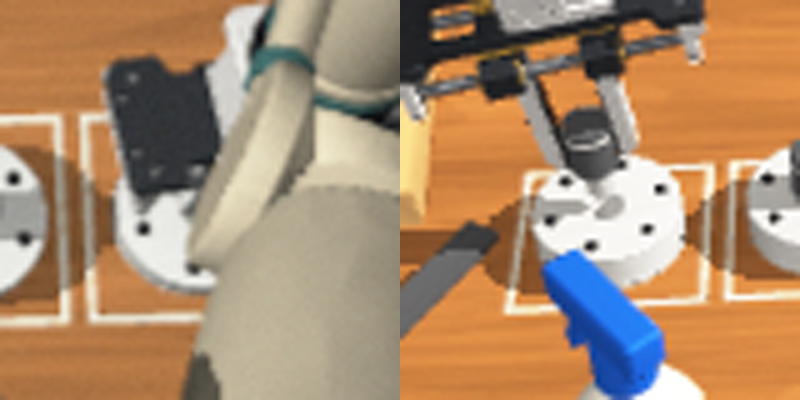

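Call:
arm_command:
  steps:
    - [10,[0,1,0],0]
    - [10,[0,0,0],0]
    - [10,[0,0,-4],0]
    - [10,[0,0,-6],0]
    - [10,[0,0,-6],0]
    - [10,[0,0,-4],0]
    - [10,[0,0,-2],0]
    - [10,[0,0,0],0]
    - [10,[0,0,0],0]
    - [10,[0,0,0],0]

```text
clock: 61.83
tcp_pos: [0.5756, -0.1851, 0.0459]
orientation: [[0.151, -0.977, -0.15], [-0.984, -0.163, 0.073], [-0.095, 0.136, -0.986]]
ft_force: [-0.2, -0.3, -1.4]
width: 0.0306
```

```bash
python3 st.py; python3 z.py pics/z19.png 577 -187
```

```text
61.83 tcp [ 575.6 -185.1   45.9] grasp [ 578.5 -186.5   64.6] zax [-0.15   0.073 -0.986] jaw -81.3 w 30.6 F [-0.2 -0.3 -1.4]
```

View pics/z19.png

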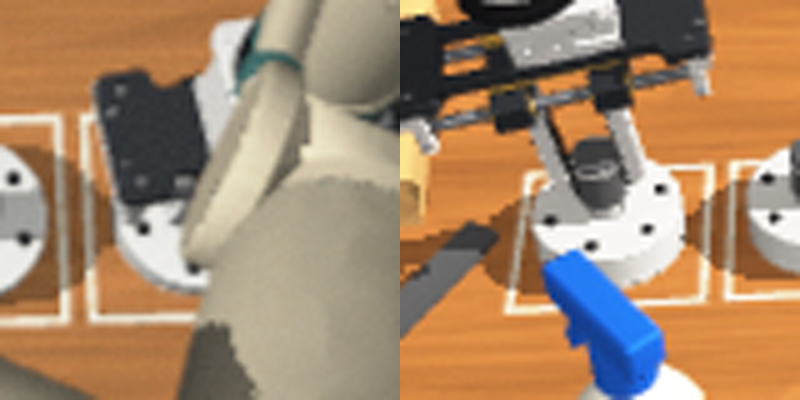

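In the bore, no force. Push home, release, retreat.

Call:
arm_command:
  steps:
    - [10,[0,0,-3],0]
    - [10,[0,0,-3],0]
    - [10,[0,0,-3],0]
    - [10,[0,0,-2],0]
    - [10,[0,0,-2],0]
    - [10,[0,0,-1],0]
    - [10,[0,0,0],0]
    - [10,[0,0,0],0]
    - [10,[0,0,0],0]
    - [10,[0,0,0],0]

```text
clock: 62.77
tcp_pos: [0.5769, -0.1857, 0.0357]
orientation: [[0.151, -0.978, -0.145], [-0.984, -0.163, 0.071], [-0.093, 0.132, -0.987]]
ft_force: [0.2, -0.2, 1.0]
width: 0.0307
```

```bash
python3 st.py
```

```text
62.77 tcp [ 576.9 -185.7   35.7] grasp [ 579.7 -187.    54.4] zax [-0.145  0.071 -0.987] jaw -81.3 w 30.7 F [ 0.2 -0.2  1. ]
```

Call:
arm_command:
  steps:
    - [10,[0,0,-1],0]
    - [56,[0,0,0],0]
    - [56,[0,0,0],0]
    - [56,[0,0,0],0]
    - [56,[0,0,5],0]
    - [56,[0,0,8],0]
    - [56,[0,0,10],0]
    - [56,[0,0,12],0]
    - [56,[0,0,14],0]
    - [56,[-10,-5,14],0]

```text
clock: 63.6
tcp_pos: [0.5666, -0.1895, 0.1005]
orientation: [[0.152, -0.977, -0.149], [-0.984, -0.164, 0.073], [-0.096, 0.135, -0.986]]
ft_force: [0.8, -0.5, -0.0]
width: 0.0559
```

Call:
arm_command:
  steps:
    - [56,[-20,-5,12],0]
    - [56,[-25,-10,10],0]
    - [56,[-25,-10,5],0]
    - [56,[-25,-10,0],0]
    - [56,[-25,-10,0],0]
    - [56,[-25,-10,0],0]
    - [56,[-20,-10,0],0]
    - [56,[-12,-5,0],0]
    - [56,[-5,0,0],0]
    - [56,[0,0,0],0]

```text
clock: 64.43
tcp_pos: [0.3725, -0.2658, 0.1439]
orientation: [[0.154, -0.979, -0.136], [-0.985, -0.163, 0.059], [-0.08, 0.125, -0.989]]
ft_force: [-0.0, -0.0, 0.1]
width: 0.056
```

```bash
python3 st.py; python3 look.py pics/c22.png; python3 - <<'E'
from h import *
im=env.read_camera('scene'); c=im[140:260,120:400]; cv2.imwrite('pics/s2.png',cv2.resize(c,None,fx=2.8,fy=2.8,interpolation=cv2.INTER_CUBIC))
E
```

```text
64.43 tcp [ 372.5 -265.8  143.9] grasp [ 375.1 -266.9  162.7] zax [-0.136  0.059 -0.989] jaw -81.1 w 56.0 F [-0.  -0.   0.1]
[2.320017e+02 1.884550e+02 1.671320e+01 5.511000e-01 2.242000e-01] to bay 1 [-1.4  1.3]
[2.840303e+02 1.905426e+02 1.672430e+01 5.432000e-01 7.940000e-02] to bay 2 [2.5 0.9]
[ 3.321361e+02  1.797737e+02  1.711040e+01  5.718000e-01 -5.520000e-02] to bay 3 [ 2.4 -0.4]
[ 3.787766e+02  1.780854e+02  1.727840e+01  5.747000e-01 -1.853000e-01] to bay 4 [ 1.3 -1.3]
64.4833 [ 0.3732583  -0.26589676  0.14398595] [-0.55144971  0.22156956 -0.06891408] jaw -81.11132418038494 0.056383774597544865
```

View pics/c22.png

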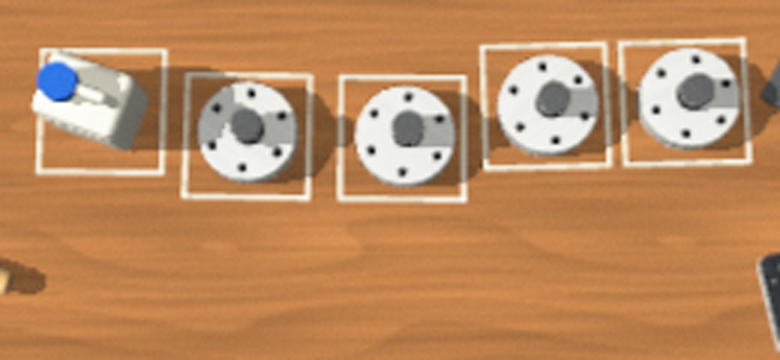

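View pics/s2.png

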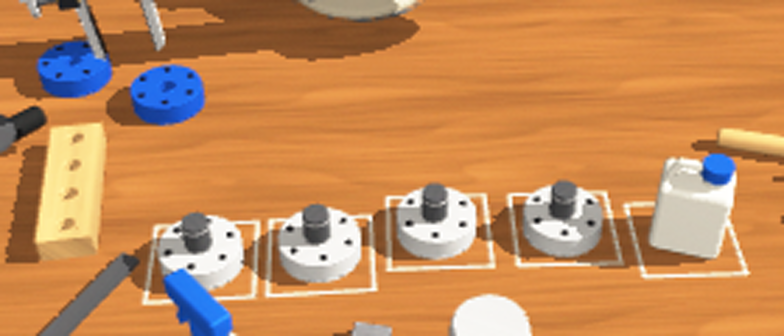

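Call:
arm_command:
  steps:
    - [56,[0,0,0],0]
    - [56,[0,0,0],0]
    - [56,[0,0,0],0]
    - [56,[0,0,0],0]
    - [56,[0,0,0],0]
    - [56,[0,0,0],0]
    - [56,[0,0,0],0]
    - [56,[0,0,0],0]
    - [56,[0,0,0],0]
    - [56,[0,0,0],0]

```text
clock: 65.37
tcp_pos: [0.3782, -0.2644, 0.1429]
orientation: [[0.16, -0.978, -0.135], [-0.984, -0.169, 0.059], [-0.081, 0.123, -0.989]]
ft_force: [0.8, 0.1, 0.2]
width: 0.056
```

```bash
python3 look.py pics/c23.png; python3 - <<'E'
from h import *
im=env.read_camera('top'); sc=env.read_camera('scene')
F=[f[3:5] for f in flanges(im)]
g=cv2.cvtColor(im,cv2.COLOR_BGR2HSV)
T=[]
for f,p in zip(F,[(246,126),(408,128),(553,98),(697,91)]):
    w=pix2w('top',(150+(p[0]+.5)/3-.5,145+(p[1]+.5)/3-.5),.064)[:2]; print('head-flange mm',np.round(1000*(w-np.array(f)),1))
o=[]
for f in F:
    c=w2pix('scene',(*f,.04)).astype(int); t=cv2.resize(sc[c[1]-20:c[1]+20,c[0]-20:c[0]+20],(200,200),interpolation=cv2.INTER_CUBIC)
    for z,col in ((.028,(0,0,255)),(.064,(0,255,0))):
        q=(w2pix('scene',(*f,z))-c+20+.5)*5; cv2.circle(t,tuple(int(v) for v in q),3,col,-1)
    o.append(t)
cv2.imwrite('pics/fin.png',np.hstack(o))
E
```

```text
[2.319649e+02 1.884695e+02 1.671320e+01 5.511000e-01 2.243000e-01] to bay 1 [-1.4  1.2]
[2.840935e+02 1.904955e+02 1.687020e+01 5.434000e-01 7.920000e-02] to bay 2 [2.3 1.1]
[ 3.321800e+02  1.799265e+02  1.700850e+01  5.713000e-01 -5.530000e-02] to bay 3 [ 2.9 -0.3]
[ 3.786733e+02  1.781554e+02  1.727840e+01  5.745000e-01 -1.850000e-01] to bay 4 [ 1.5 -1.6]
65.4167 [ 0.37824265 -0.26443125  0.14297506] [ 0.54225248 -0.31922469  0.19906412] jaw -80.75002002591556 0.055975574601990055
head-flange mm [-2.2 -3.3]
head-flange mm [ 1.6 -3.7]
head-flange mm [-1.3 -0.3]
head-flange mm [ 0.6 -0.4]
```

View pics/fin.png

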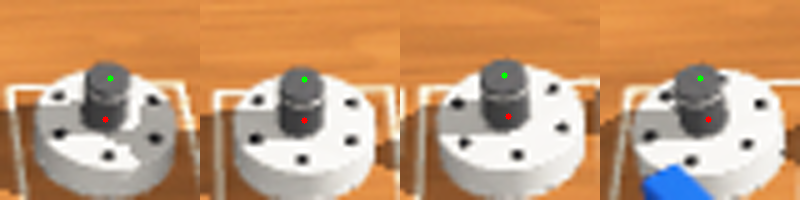

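```bash
python3 -c "
from bench import env
print(env.finish_job())"
```

```text
the job is handed in; nothing more can be done
None
```

All four white flanges are in the four free bays, each with a pin from the rack fully home in its bore. I handed the job in at about 65.5 s of robot time; no verdict was reported.

- **Sliding:** I pushed each flange with the two open fingers as a fork and lifted none. Two needed mending: flange 3 (numbered left to right) had stopped about 11 mm short and was pushed on. Flange 4 had gone about 13.5 mm too far and was pushed back from the far side. All four were in their bays before I took the first pin.
- **Last checks:** in the last top picture the flanges were about 2 to 3 mm from their bay centres (limit 14 mm). The head tops agreed with the 64 mm "home" height in the scene picture. The pins looked upright, and the rack was empty because all four were needed. The gripper was open and well clear of everything.
- **Left alone:** in the last pictures the canister and the blue look-alikes looked unmoved. Of the hammer, file and tin, only the parts in view could be judged, by eye. No flange was seen knocked aside.
- **What disagreed:** the tool drifted to about 0.16 rad of tilt, which the moves could not correct, but every pin went in without notable force. The top picture put two pin heads about 4 mm off their flange centres. Since the bore leaves only 3 mm of play, I took part of that as measuring error.

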